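Load a leaning roll dispenser in order

ROBOT

A 6-joint arm with a two-finger parallel gripper is mounted at the origin on a cart in front of the work surface, level with it; the furniture and walls round the work are solid. World frame = base frame: x ahead of the robot, y to its left, z up, the work surface at z = 0. Lengths are in m, angles in rad, forces in N, time in s.
With the tool pointing down it reaches from about 0.4 to 0.825 m from the base axis. Payload 7 kg.
Tool frame: the origin (TCP) lies midway between the tips of the shut fingers; the grasp point (between the pads) lies 19 mm behind it; z points along the fingers, y is the line along which they close (so a half turn about z gives the same grasp; the last joint's range is limited). The gripper opens to 88 mm and grips with 3 to 60 N. Pads are 19 mm wide; open, the fingers measure 130 mm over their backs; the gripper's body (78 mm by 193 mm) begins 47 mm behind the grasp point.
Start: joints at [-0.987, 0.359, 0.012, 0, -1.224, -0.288], TCP at [0.197, -0.646, 0.227] pointing down, gripper open.
Joint ranges: [-3.07, 3.07], [-1.43, 2.12], [-1.02, 1.25], [-3.03, 1.67], [-3.05, -0], [-3.03, 3.03]. Speed limits (rad/s): [2.39, 2.39, 3.01, 3.14, 3.14, 3.14].

INTERFACE

Orientations are given as a rotation vector (axis times angle).
In Python, from bench import robot gives the robot as it stands.
- The arm moves only by the tool servo_tool, never from a script. Its argument "deltas" is a list of rows, each a list of 7 numbers: the opening in per cent of the stroke, from 0 (shut) to 100 (fully open), then the shift along the tool's x, y, z in cm, then the turn, a rotation vector about the tool's x, y, z in degrees. A call has 1 to 12 rows; each row is the pose to reach, as a shift and turn from the pose commanded when the call began, along the tool's axes at that moment; what a row does not reach only later rows make up. A row lasts 1/12 s, in which the tool goes at most 41.7 mm and 7.16 degrees, less where a joint would pass 70% of its speed; a pose out of reach is approached as far as the arm can. A call with a gripper value outside its range is refused whole. The fingers move at their own pace and stop on an object; the grip force is fixed at half the most. Time passes only in rows, so rows that repeat a pose let the fingers close. It gives the time, the measured TCP pose, the force, the opening and the grip force at its end, in the units of the state.
- robot.state(): the state, without advancing time (a new reading comes with each control period).
- robot.get_image(name): name is "scene" or "side" or "wrist"; returns a dict with "img" (480x640x3 uint8, red, green, blue), "K" (3x3 intrinsics, pixels), "dist_coeffs" ([k1, k2, p1, p2, k3] as OpenCV has them; the pictures are not rectified), "rvec" (rotation vector, rad) and "tvec" (3), from world to camera coordinates, as OpenCV has them; the wrist camera has in their place "mount" (4x4, takes a point from camera to tool coordinates, whose origin is the TCP and whose axes are the flange's). Camera axes: x right, y down, z forward; pixel columns grow to the right and rows downward; lengths in m; the calibration is good to about 2 mm. A picture is of the moment at which its call begins: read the wrist's pose just before it. There is no depth.
- robot.hand_in(): hands the job in; it is judged then, once.
Trained networks look in a picture, given as the dict that the camera call returned (one of the last four; its "shot" number tells which), for a name from the list of things; names that differ only in an ending like _2 or _b are one class to them, and where a whole thing is asked for, a point or a joint stands for the part that bears it (a point fixed in the world has none). Each returns a list of dicts, best first, with "score" (0 to 1); they miss things now and then, are a little off and sometimes report something else, mostly with a low value. They report only what shows in the picture. A call takes as long as a camera call. They do not tell look-alikes from the thing itself.
- robot.boxes_of(picture, thing): "bbox" ([left, top, right, bottom] in pixels, round what is visible of it).
- robot.outline_of(picture, thing): "region" (480x640 bool, what is visible of it) and "bbox" ([left, top, right, bottom] in pixels, round what is visible of it).
The state is a dict: "clock": time; "joint_pos": joint angles; "joint_velocities": joint speeds; "joint_torque": joint torques, N m; "tool_pos": TCP position; "eef_rot": TCP orientation; "force": force on the tool from outside, world axes, zero at the start; "torque": the same for the moment, N m; "width": finger opening in m; "gripper_force": force on a finger pad.
Only numpy, scipy, OpenCV 4.12 (cv2) and the standard library are available. Lean on these libraries where they do the work, as an engineer would, in place of code of your own. Each camera call takes 0.05 s, during which the arm holds its last target. There are 200 camera calls.

TASK

Load the leaning gravity dispenser through its upper mouth so that the solder spool comes out first and the two green tape rolls after it: put in the solder spool, then one tape roll, then the other, each lying flat across the magazine on what is below it. The stop plate inside is clamped at an unknown height, so lower each roll gently until you feel it land and only then let go; do not drop or ram the rolls, and leave the other things on the bench where they are.

Things in the scene. Friction and masses are not known exactly. Their poses are not given: they have to be found in the camera images.
- magazine: Blue metal guide column of the dispenser, fixed, leaning 25 degrees. Origin on its axis, 60 mm below the mouth, 100 mm above the table. z up the leaning axis to the mouth; x uphill, away from the side it leans to; y level, across. Bore 66 mm wide between two 4 mm walls on the -x and +x sides (each three staves, spanning 51 degrees either side of x) that end square at z = +60 mm.
- mouth (a point): Centre of the magazine's mouth, on its axis, level with the wall ends; axes as the magazine. Towards +y and -y the column is open from the mouth down to 72 mm below it, each gap about 42 mm wide along x: the fingers hold a roll through these gaps. With three rolls in, the last stands partly out of the mouth.
- stop_low (a point): Lowest place of the stop plate's top face, on the axis, at the magazine's origin. The steel plate, square to the axis, 58 mm (x) by 36 mm (y) with 34 mm wide wings that reach out through both side gaps to y = +-62 mm, is clamped with its flat top face 0 to 20 mm above this point along the axis: different every time, not reported. It does not yield, and fingertips can strike its wings.
- stand: Heavy plywood foot of the dispenser, fixed, 173 x 90 x 10 mm, on the table. Origin on the table straight below the magazine's origin; z up; the foot reaches from x = -113 to +60 mm and y = -45 to +45 mm. Outlet tray above its -x part, 80 mm wide, up to about 70 mm high.
- solder_mid (a point): Spool of solder with blue flanges, 59 mm across, 20 mm thick, 110 g, lying flat on the table: origin on the roll's axis, half-way up; z along that axis. Grip it by the rims of its flanges across the diameter.
- tape_a_mid (a point): Green roll of white thread-seal tape, 60 mm across, 17 mm thick, 35 g, lying flat on the table: origin on the roll's axis, half-way up; z along that axis. The two tape rolls are alike and interchangeable.
- tape_b_mid (a point): The other green tape roll, same size and weight: origin on the roll's axis, half-way up; z along that axis.
- pill_bottle: White pill bottle, 33 mm across, 50 mm high, bystander; origin under its centre.
- tint_bottle: Small pink bottle with a tall frosted cap, 28 mm across, 53 mm high, bystander; origin under its centre.
- graphite_jar: Small navy jar with a white lid, 33 mm across, 25 mm high, bystander; origin under its centre.
- pen: Blue and white pen lying flat, 135 mm long (along its y), 17 mm thick, bystander; origin under its middle.
Not all that is in view belongs to the job. Leave any black look-alike of the part that bears solder_mid alone.

How it is judged:
On the way, in this order (a step that is already met when the one before it is completed fails the run):
1. the solder spool lies in the magazine on the stop plate, let go, with neither tape roll in the magazine yet (x of solder_mid in the frame of magazine between -0.007 and 0.007 m and y of solder_mid in the frame of magazine between -0.007 and 0.007 m and angle between the z axis of solder_mid and the z axis of magazine, either way round below 0.13 rad and z of solder_mid in the frame of magazine between 0.004 and 0.068 m and z of solder_mid in the frame of magazine below 0.0318 m and linear speed of solder below 0.02 m/s and contact force between the fingers and solder below 0.1 N and distance between each of tape_a_mid, tape_b_mid and mouth above 0.1 m), for 0.2 s.
2. one tape roll lies on the solder spool, let go, the other not yet in the magazine ((((x of solder_mid in the frame of magazine between -0.007 and 0.007 m and y of solder_mid in the frame of magazine between -0.007 and 0.007 m and angle between the z axis of solder_mid and the z axis of magazine, either way round below 0.13 rad and z of solder_mid in the frame of magazine between 0.004 and 0.068 m) and z of solder_mid in the frame of magazine below 0.0318 m and (x of tape_a_mid in the frame of magazine between -0.007 and 0.007 m and y of tape_a_mid in the frame of magazine between -0.007 and 0.007 m and angle between the z axis of tape_a_mid and the z axis of magazine, either way round below 0.13 rad and z of tape_a_mid in the frame of magazine between 0.004 and 0.068 m) and distance between tape_a_mid and solder_mid below 0.0225 m and linear speed of tape_a below 0.02 m/s and contact force between the fingers and tape_a below 0.1 N and distance between tape_b_mid and mouth above 0.1 m) or ((x of solder_mid in the frame of magazine between -0.007 and 0.007 m and y of solder_mid in the frame of magazine between -0.007 and 0.007 m and angle between the z axis of solder_mid and the z axis of magazine, either way round below 0.13 rad and z of solder_mid in the frame of magazine between 0.004 and 0.068 m) and z of solder_mid in the frame of magazine below 0.0318 m and (x of tape_b_mid in the frame of magazine between -0.007 and 0.007 m and y of tape_b_mid in the frame of magazine between -0.007 and 0.007 m and angle between the z axis of tape_b_mid and the z axis of magazine, either way round below 0.13 rad and z of tape_b_mid in the frame of magazine between 0.004 and 0.068 m) and distance between tape_b_mid and solder_mid below 0.0225 m and linear speed of tape_b below 0.02 m/s and contact force between the fingers and tape_b below 0.1 N and distance between tape_a_mid and mouth above 0.1 m))), for 0.2 s.
At the end, for the whole second after the job is handed in: In the magazine, lowest the solder spool (centre under 31.8 mm up the axis), on it one tape roll (centres within 22.5 mm), on that the other (within 21 mm, over 30 mm from the solder); each within 7 mm of the axis in x and y and square to it within 0.13 rad; all let go and at rest (x of solder_mid in the frame of magazine between -0.007 and 0.007 m and y of solder_mid in the frame of magazine between -0.007 and 0.007 m and angle between the z axis of each of solder_mid, tape_a_mid, tape_b_mid and the z axis of magazine, either way round below 0.13 rad and z of solder_mid in the frame of magazine between 0.004 and 0.068 m and z of solder_mid in the frame of magazine below 0.0318 m and x of tape_a_mid in the frame of magazine between -0.007 and 0.007 m and y of tape_a_mid in the frame of magazine between -0.007 and 0.007 m and z of tape_a_mid in the frame of magazine between 0.004 and 0.068 m and x of tape_b_mid in the frame of magazine between -0.007 and 0.007 m and y of tape_b_mid in the frame of magazine between -0.007 and 0.007 m and z of tape_b_mid in the frame of magazine between 0.004 and 0.068 m and (((x of tape_a_mid in the frame of magazine between -0.007 and 0.007 m and y of tape_a_mid in the frame of magazine between -0.007 and 0.007 m and angle between the z axis of tape_a_mid and the z axis of magazine, either way round below 0.13 rad and z of tape_a_mid in the frame of magazine between 0.004 and 0.068 m) and distance between tape_a_mid and solder_mid below 0.0225 m and distance between tape_b_mid and solder_mid above 0.03 m) or ((x of tape_b_mid in the frame of magazine between -0.007 and 0.007 m and y of tape_b_mid in the frame of magazine between -0.007 and 0.007 m and angle between the z axis of tape_b_mid and the z axis of magazine, either way round below 0.13 rad and z of tape_b_mid in the frame of magazine between 0.004 and 0.068 m) and distance between tape_b_mid and solder_mid below 0.0225 m and distance between tape_a_mid and solder_mid above 0.03 m)) and distance between tape_a_mid and tape_b_mid below 0.021 m and linear speed of each of solder, tape_a, tape_b below 0.02 m/s and contact force between the fingers and solder below 0.1 N and contact force between the fingers and tape_a below 0.1 N and contact force between the fingers and tape_b below 0.1 N); the robot touches nothing.
It fails at once if a roll is dropped or thrown into the magazine (let go and faster than 0.15 m/s within 60 mm of the mouth) ((distance between solder_mid and mouth below 0.06 m and contact force between the fingers and solder below 0.05 N and linear speed of solder above 0.15 m/s) or (distance between tape_a_mid and mouth below 0.06 m and contact force between the fingers and tape_a below 0.05 N and linear speed of tape_a above 0.15 m/s) or (distance between tape_b_mid and mouth below 0.06 m and contact force between the fingers and tape_b below 0.05 N and linear speed of tape_b above 0.15 m/s)).
It fails at once if a roll or the fingers are rammed into the magazine or onto the stack (over 25 N) (contact force between any of the fingers, solder, tape_a, tape_b and magazine above 25 N or contact force between any of tape_a, tape_b and solder above 25 N or contact force between tape_b and tape_a above 25 N).
It fails at once if a bystander is moved by more than 20 mm (distance of any of pill_bottle, tint_bottle, graphite_jar, pen from where it was at the start of the episode above 0.02 m).
It also fails if it takes over 70 s, if anything falls off the work surface, if the arm or the gripper's body presses on something with over 40 N, if the wrist force passes 120 N, or if a joint passes its speed limit or range.

## Working session

There is one attempt and no reset: what is moved stays moved. The work goes in short steps, Python scripts to look and compute and a tool call to move; the robot and the scene stay as the last step left them, time stands still between calls to the robot, and variables do not carry over. Pictures are saved under pics/ and viewed, at most 10 in all, crops included, and the job is handed in when it is done.

Besides the shell and the picture viewer there is one more tool, called after "Request:" by a JSON object that holds its "fn" and its "kwargs", one argument or row to a line. servo_tool: Moves the arm, as the interface text tells. Its arguments: {"type":"object","properties":{"deltas":{"type":"array","items":{"type":"array","items":{"type":"number"}}}},"required":["deltas"]}

```bash
mkdir -p pics; python3 - <<'E'
from bench import robot
import cv2,numpy as np
s=robot.state();print({k:np.round(v,3) for k,v in s.items()})
ims=[]
for n in("scene","side"):
    p=robot.get_image(n);cv2.imwrite(f"pics/{n}0.png",p["img"][:,:,::-1])
    print(n,p["K"],p["dist_coeffs"],p["rvec"],p["tvec"])
    for t in("magazine","stand","solder_mid","tape_a_mid","pill_bottle","tint_bottle","graphite_jar","pen"):
        print(t,[(np.round(b["bbox"]).tolist(),round(b["score"],2)) for b in robot.boxes_of(p,t)][:4])
E
```

```text
{'clock': np.float64(0.0), 'joint_pos': array([-0.987,  0.359,  0.011, -0.   , -1.224, -0.288]), 'joint_velocities': array([-0., -0., -0.,  0., -0.,  0.]), 'joint_torque': array([ 1.0000e-03, -5.8271e+01,  2.9305e+01,  6.9970e+00,  7.0000e-03,
       -0.0000e+00]), 'tool_pos': array([ 0.197, -0.645,  0.226]), 'eef_rot': array([ 4.630e-01, -3.107e+00, -3.000e-03]), 'force': array([-0.355,  1.168, -0.172]), 'torque': array([-0.026,  0.035,  0.007]), 'gripper_force': np.float64(0.0), 'width': np.float64(0.088)}
scene [[451.66582979   0.         315.10511614]
 [  0.         451.66582979 245.20669971]
 [  0.           0.           1.        ]] [-0.05775659  0.          0.          0.          0.        ] [ 2.02212285  0.3345766  -0.18719609] [-0.53075093  0.01420203  1.07409928]
magazine [([288.0, 234.0, 357.0, 333.0], 0.66)]
stand [([284.0, 235.0, 360.0, 361.0], 0.61)]
solder_mid [([186.0, 317.0, 217.0, 349.0], 0.77), ([446.0, 294.0, 452.0, 316.0], 0.67)]
tape_a_mid [([251.0, 268.0, 278.0, 285.0], 0.7)]
pill_bottle []
tint_bottle [([370.0, 305.0, 389.0, 334.0], 0.86)]
graphite_jar [([246.0, 250.0, 264.0, 264.0], 0.47)]
pen [([168.0, 288.0, 216.0, 330.0], 0.69)]
side [[453.47819115   0.         317.72174156]
 [  0.         453.47819115 236.02847916]
 [  0.           0.           1.        ]] [0.02728576 0.         0.         0.         0.        ] [ 0.57847865 -2.52380098  1.35530993] [0.51170405 0.24794801 0.6748602 ]
magazine [([294.0, 197.0, 356.0, 261.0], 0.65)]
stand [([293.0, 199.0, 356.0, 288.0], 0.64)]
solder_mid [([414.0, 246.0, 440.0, 269.0], 0.8), ([294.0, 196.0, 356.0, 258.0], 0.74)]
tape_a_mid [([368.0, 302.0, 399.0, 332.0], 0.68)]
pill_bottle [([308.0, 320.0, 327.0, 353.0], 0.9)]
tint_bottle []
graphite_jar [([388.0, 341.0, 410.0, 364.0], 0.78)]
pen [([430.0, 262.0, 457.0, 302.0], 0.65)]
```

```bash
python3 - <<'E'
import cv2,numpy as np
a=cv2.imread("pics/scene0.png")[210:390,140:480];b=cv2.imread("pics/side0.png")[170:380,260:500]
a=cv2.resize(a,None,fx=2.3,fy=2.3,interpolation=3)[:,:782]
cv2.imwrite("pics/a.png",a)
b=cv2.resize(b,None,fx=2.8,fy=2.8,interpolation=3);cv2.imwrite("pics/b.png",b);print(a.shape,b.shape)
E
```

```text
(414, 782, 3) (588, 672, 3)
```

View pics/a.png

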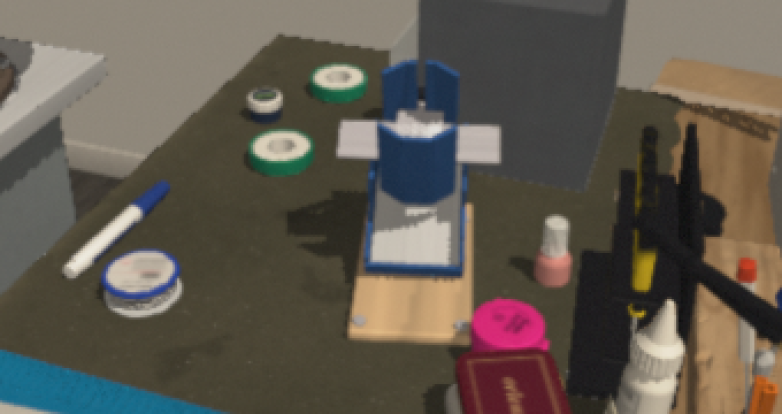

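View pics/b.png

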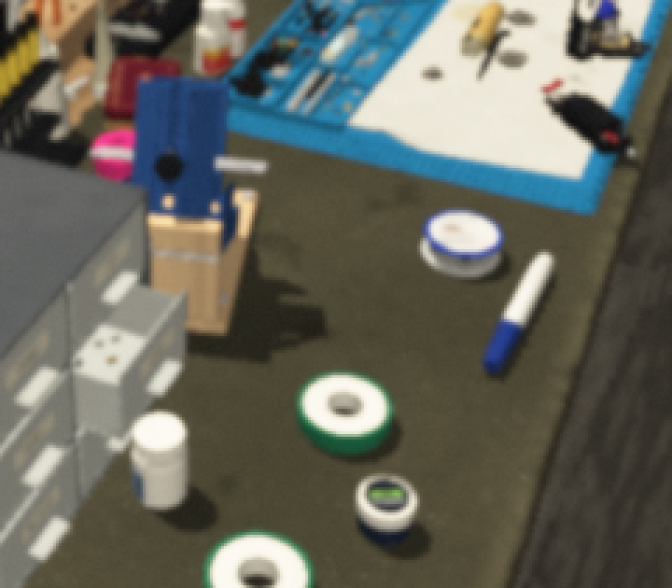

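```bash
cat > h.py <<'E'
import numpy as np,cv2
from scipy.optimize import least_squares
from scipy.spatial.transform import Rotation as R
def ray(p,uv,cam=None):
    "camera centre and world ray directions; cam=(Rwc,c) for wrist"
    n=cv2.undistortPoints(np.array(uv,float).reshape(-1,1,2),p["K"],np.array(p["dist_coeffs"])).reshape(-1,2)
    d=np.c_[n,np.ones(len(n))]
    Rwc,c=cam or ext(p)
    return c,d@Rwc.T
def ext(p,s=None):
    if s is None:
        Rc=cv2.Rodrigues(np.array(p["rvec"]))[0];return Rc.T,-Rc.T@np.ravel(p["tvec"])
    M=np.array(p["mount"]);Rt=R.from_rotvec(s["eef_rot"]).as_matrix()
    return Rt@M[:3,:3],Rt@M[:3,3]+s["tool_pos"]
def plane(p,uv,z,cam=None):
    c,d=ray(p,uv,cam);return c+d*((z-c[2])/d[:,2])[:,None]
def proj(p,X,cam=None):
    Rwc,c=cam or ext(p);Rc=Rwc.T
    return cv2.projectPoints(np.array(X,float),cv2.Rodrigues(Rc)[0],-Rc@c,p["K"],np.array(p["dist_coeffs"]))[0].reshape(-1,2)
def magR(yaw):
    # z leans towards -x(local) by 25deg ; x uphill
    return R.from_euler('z',yaw)*R.from_euler('y',-25,degrees=True)
def magpts(q,P):
    return np.array([q[0],q[1],.1])+magR(q[2]).apply(P)
def standpts(q,P):
    return np.array([q[0],q[1],0])+R.from_euler('z',q[2]).apply(P)
def roll_fit(p,region,r,hh,cam=None,x0=None):
    "fit centre xy of a flat roll on the table to its mask's convex hull bbox extents"
    ys,xs=np.nonzero(region);
    a=np.linspace(0,2*np.pi,48);circ=np.c_[r*np.cos(a),r*np.sin(a)]
    t=np.array([xs.min(),ys.min(),xs.max()+1,ys.max()+1],float)-.5
    def f(q):
        X=np.vstack([np.c_[circ+q,0*a],np.c_[circ+q,0*a+hh]]);u=proj(p,X,cam)
        return np.r_[u.min(0),u.max(0)]-t
    if x0 is None:x0=plane(p,[[(t[0]+t[2])/2,(t[1]+t[3])/2]],hh/2,cam)[0,:2]
    s=least_squares(f,x0);return s.x,s.fun
E
python3 - <<'E'
from bench import robot
from h import *
np.set_printoptions(precision=4,suppress=True)
p=robot.get_image("scene");q=robot.get_image("side")
print(ext(p)[1],ext(q)[1])
for c,n in((p,"scene"),(q,"side")):
  for t,r,h in(("solder_mid",.0295,.02),("tape_a_mid",.03,.017),("graphite_jar",.0165,.025),("pill_bottle",.0165,.05),("tint_bottle",.014,.053)):
    for o in robot.outline_of(c,t):
        if o["score"]>.3: print(n,t,round(o["score"],2),np.round(o["bbox"]),*roll_fit(c,o["region"],r,h))
print("tape b scene",plane(p,[[287,246]],.008))
cs=lambda x,y:(140+x/2.3,210+y/2.3)
uv=[cs(378,127),cs(455,127),cs(340,121),cs(337,157),cs(500,127),cs(500,162),cs(348,336),cs(383,70),cs(458,73)]
def f(v):
    h=v[3]
    X=np.vstack([magpts(v,[[-.0233,.0288,.06],[-.0233,-.0288,.06],[.017,.062,h],[-.017,.062,h],[.017,-.062,h],[-.017,-.062,h]]),
      standpts(v,[[-.113,.045,.01]]),magpts(v,[[.0233,.0288,.06],[.0233,-.0288,.06]])])
    return (proj(p,X)-uv).ravel()
x0=plane(p,[cs(415,200)],.08)[0,:2]
for y in(0,.3,-.3):
  s=least_squares(f,[*x0,y,.01]);print(s.x,s.cost);
print(s.fun.reshape(-1,2))
E
```

```text
[ 0.7967 -0.7359  0.5092] [0.2695 0.6061 0.582 ]
scene solder_mid 0.83 [184. 317. 217. 348.] [ 0.4127 -0.1955] [-1.1538 -0.0652  1.1813 -0.0629]
scene solder_mid 0.63 [446. 296. 453. 315.] [0.8226 0.0477] [-10.6706  -4.0183  10.4885   2.3992]
scene tape_a_mid 0.9 [249. 267. 277. 285.] [0.4333 0.0185] [ 0.2664 -0.1272 -0.27    0.1392]
scene graphite_jar 0.5 [284. 238. 359. 361.] [ 0.5846 -0.0339] [ 27.0478  54.9954 -26.7607 -48.7646]
scene graphite_jar 0.46 [246. 250. 268. 264.] [0.3845 0.0879] [ 0.0186 -0.7335 -0.0186  0.6751]
scene tint_bottle 0.58 [372. 305. 387. 332.] [ 0.7037 -0.0742] [-0.5359 -1.8386  0.5228  1.6212]
side solder_mid 0.63 [412. 246. 439. 268.] [ 0.4132 -0.196 ] [-0.2254 -0.4816  0.2191  0.4104]
side tape_a_mid 0.64 [364. 303. 401. 333.] [0.4323 0.0154] [-0.1341 -0.1758  0.1314  0.143 ]
side graphite_jar 0.55 [386. 339. 410. 367.] [0.383  0.0863] [-0.3705 -0.5644  0.3607  0.501 ]
side pill_bottle 0.67 [309. 318. 329. 352.] [0.513  0.1194] [-0.014  -0.954   0.0134  0.8691]
side tint_bottle 0.32 [366. 301. 401. 334.] [0.4265 0.0352] [ 7.9679 -1.73   -7.6545  1.9531]
tape b scene [[0.432  0.1671 0.008 ]]
[ 0.5964 -0.0774  1.8456  0.0067] 4.90055269997211
[ 0.5964 -0.0774  1.8456  0.0067] 4.900552699972029
[ 0.5964 -0.0774  1.8456  0.0067] 4.900552699972149
[[-0.3617 -1.04  ]
 [ 1.4109  0.1324]
 [-0.1842 -0.0836]
 [-0.5101  0.128 ]
 [-0.1783 -0.3845]
 [ 0.021   0.4057]
 [ 0.0822 -1.2828]
 [-0.8466  1.3972]
 [ 0.4869  1.1662]]
```

```bash
cat >> h.py <<'E'
def cmd(s,pos,Rt):
    "row (cm, deg) in tool axes from state s to world pose"
    R0=R.from_rotvec(s["eef_rot"])
    return np.round(R0.inv().apply(np.array(pos)-s["tool_pos"])*100,2),np.round((R0.inv()*Rt).as_rotvec(degrees=True),2)
def down(yaw):
    "tool z down, tool y at yaw (rad)"
    y=np.array([np.cos(yaw),np.sin(yaw),0]);z=np.array([0,0,-1.]);return R.from_matrix(np.c_[np.cross(y,z),y,z])
def inmag(yaw):
    M=magR(yaw).as_matrix();return R.from_matrix(np.c_[-M[:,0],M[:,1],-M[:,2]])
E
python3 - <<'E'
from bench import robot
from h import *
np.set_printoptions(precision=4,suppress=True)
p=robot.get_image("scene");q=robot.get_image("side")
cs=lambda x,y:(140+x/2.3,210+y/2.3)
cq=lambda x,y:(260+x/2.8,170+y/2.8)
print("pen",plane(p,[cs(68,268),cs(168,186)],.009),plane(q,[cq(543,258),cq(495,365)],.009))
print("cab",plane(p,[cs(475,170),cs(585,187)],0), plane(q,[cq(147,190)],.2), plane(q,[cq(147,190)],.15),plane(q,[cq(147,190)],.3))
s=robot.state()
for yaw in(107,150,195.7):print(yaw,cmd(s,[.413,-.196,.15],down(np.radians(yaw))))
print(inmag(1.8456).as_matrix())
E
```

```text
pen [[ 0.3501 -0.1999  0.009 ]
 [ 0.3647 -0.0698  0.009 ]] [[ 0.3518 -0.2056  0.009 ]
 [ 0.3551 -0.0711  0.009 ]]
cab [[0.6094 0.0605 0.    ]
 [0.7106 0.0656 0.    ]] [[0.5303 0.0953 0.2   ]] [[0.5645 0.0284 0.15  ]] [[0.4621 0.229  0.3   ]]
107 (array([-33.8 ,  36.71,   7.66]), array([ 0.  , -0.  , -0.05]))
150 (array([-33.8 ,  36.71,   7.66]), array([  0.  ,  -0.  , -43.05]))
195.7 (array([-33.8 ,  36.71,   7.66]), array([  0.  ,   0.  , -88.75]))
[[ 0.2459 -0.9625 -0.1147]
 [-0.8723 -0.2714  0.4068]
 [-0.4226 -0.     -0.9063]]
```

Request:
{"fn": "servo_tool", "kwargs": {
  "deltas": [
    [100, -33.8, 36.7, 7.6, 0, 0, 0],
    [100, -33.8, 36.7, 7.6, 0, 0, 0],
    [100, -33.8, 36.7, 7.6, 0, 0, 0],
    [100, -33.8, 36.7, 7.6, 0, 0, 0],
    [100, -33.8, 36.7, 7.6, 0, 0, 0],
    [100, -33.8, 36.7, 7.6, 0, 0, 0],
    [100, -33.8, 36.7, 7.6, 0, 0, 0],
    [100, -33.8, 36.7, 7.6, 0, 0, 0],
    [100, -33.8, 36.7, 7.6, 0, 0, 0],
    [100, -33.8, 36.7, 7.6, 0, 0, 0],
    [100, -33.8, 36.7, 7.6, 0, 0, 0],
    [100, -33.8, 36.7, 7.6, 0, 0, 0]
  ]
}}

```text
clock: 2.6
tool_pos: [0.4117, -0.1984, 0.1515]
eef_rot: [-0.463, 3.106, -0.001]
force: [1.3, -0.9, 0.2]
width: 0.0876
gripper_force: 0.0
```

Request:
{"fn": "servo_tool", "kwargs": {
  "deltas": [
    [100, 0, 0, 0, 0, 0, 0],
    [100, 0, 0, 0, 0, 0, 0],
    [100, 0, 0, 0, 0, 0, 0],
    [100, 0, 0, 0, 0, 0, 0]
  ]
}}

```text
clock: 2.93
tool_pos: [0.4108, -0.2009, 0.1514]
eef_rot: [-0.462, 3.107, -0.0]
force: [-1.3, -0.6, -0.4]
width: 0.0875
gripper_force: 0.0
```

```bash
python3 - <<'E'
from bench import robot
from h import *
np.set_printoptions(precision=4,suppress=True)
s=robot.state();p=robot.get_image("wrist");cam=ext(p,s)
print(s["clock"],s["tool_pos"],s["eef_rot"],s["force"],s["joint_pos"]);print(p["K"][0],cam[1])
for t,r,h in(("solder_mid",.0295,.02),("tape_a_mid",.03,.017)):
    for o in robot.outline_of(p,t):
        print(t,round(o["score"],2),np.round(o["bbox"]),*roll_fit(p,o["region"],r,h,cam))
print(proj(p,[[.413,-.196,.02]],cam))
cv2.imwrite("pics/w1.png",p["img"][:,:,::-1])
E
```

```text
2.9333 [ 0.4108 -0.2009  0.1514] [-0.4616  3.1073 -0.0002] [-1.3229 -0.5899 -0.3775] [-0.022   0.0632 -0.5578  0.0001 -0.9496 -1.2539]
[366.912    0.     320.4331] [ 0.3405 -0.2229  0.3107]
solder_mid 0.87 [290. 188. 362. 259.] [ 0.4133 -0.1976] [-0.4773 -0.6705  0.4785  0.7292]
tape_a_mid 0.25 [290. 189. 360. 263.] [ 0.4139 -0.1978] [-1.2204 -0.5905  1.2231  0.6955]
[[325.9981 226.6282]]
```

View pics/w1.png

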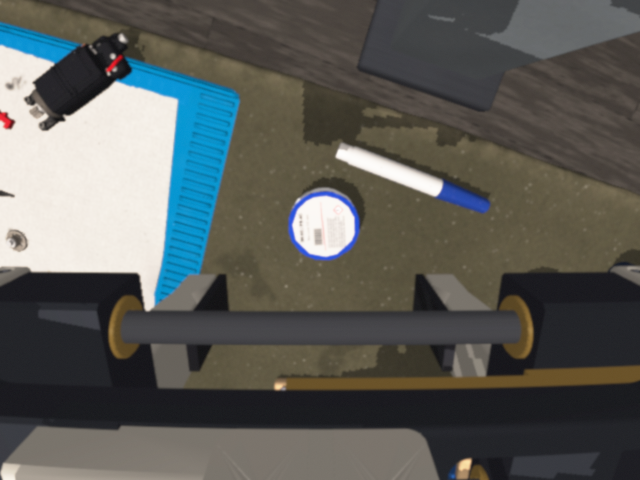

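```bash
python3 - <<'E'
from bench import robot
from h import *
s=robot.state();print(s["tool_pos"],cmd(s,[.4133,-.1975,.012],down(np.radians(107))))
E
```

```text
[ 0.41059375 -0.20135428  0.15137967] (array([-0.37,  0.29, 13.94]), array([-0.01,  0.01, -0.18]))
```

Request:
{"fn": "servo_tool", "kwargs": {
  "deltas": [
    [100, -0.4, 0.3, 3.5, 0, 0, 0],
    [100, -0.4, 0.3, 7.0, 0, 0, 0],
    [100, -0.4, 0.3, 10.0, 0, 0, 0],
    [100, -0.4, 0.3, 12.5, 0, 0, 0],
    [100, -0.4, 0.3, 13.5, 0, 0, 0],
    [100, -0.4, 0.3, 14.0, 0, 0, 0],
    [100, -0.4, 0.3, 14.0, 0, 0, 0],
    [100, -0.4, 0.3, 14.0, 0, 0, 0]
  ]
}}

```text
clock: 3.75
tool_pos: [0.4143, -0.1968, 0.0117]
eef_rot: [-0.462, 3.107, -0.0]
force: [1.2, 0.1, 0.5]
width: 0.0877
gripper_force: 0.0
```

Request:
{"fn": "servo_tool", "kwargs": {
  "deltas": [
    [100, 0.0, 0, 0.5, 0, 0, 0],
    [100, 0.1, 0, 0.9, 0, 0, 0],
    [100, 0.1, 0, 1.0, 0, 0, 0],
    [100, 0.1, 0, 1.0, 0, 0, 0],
    [50, 0.1, 0, 1.0, 0, 0, 0],
    [50, 0.1, 0, 1.0, 0, 0, 0],
    [50, 0.1, 0, 1.0, 0, 0, 0],
    [50, 0.1, 0, 1.0, 0, 0, 0],
    [50, 0.1, 0, 1.0, 0, 0, 0],
    [50, 0.1, 0, 1.0, 0, 0, 0]
  ]
}}

```text
clock: 4.58
tool_pos: [0.4132, -0.1965, 0.0013]
eef_rot: [-0.463, 3.107, -0.0]
force: [0.2, -0.4, -0.3]
width: 0.0561
gripper_force: 29.3
```

Request:
{"fn": "servo_tool", "kwargs": {
  "deltas": [
    [50, 0, 0, -0.5, 0, 0, 0],
    [50, 0, 0, -2, 0, 0, 0],
    [50, 0, 0, -5, 0, 0, 0],
    [50, 0, 0, -9, 0, 0, 0],
    [50, 0, 0, -13, 0, 0, 0],
    [50, 0, 0, -17, 0, 0, 0],
    [50, 0, 0, -20, 0, 0, 0],
    [50, 0, 0, -20, 0, 0, 0],
    [50, 0, 0, -20, 0, 0, 0]
  ]
}}

```text
clock: 5.33
tool_pos: [0.4138, -0.1965, 0.2034]
eef_rot: [-0.462, 3.103, -0.001]
force: [0.5, -1.0, -2.1]
width: 0.0561
gripper_force: 29.3
```

```bash
python3 - <<'E'
from bench import robot
from h import *
np.set_printoptions(precision=4,suppress=True)
s=robot.state();print(s["tool_pos"],s["force"],s["width"])
q=robot.get_image("side");cv2.imwrite("pics/s1.png",cv2.resize(q["img"][100:300,300:520,::-1],None,fx=2.5,fy=2.5))
v=[.5964,-.0774,1.8456]
for z in(.1,.06+.02):print(z,cmd(s,magpts(v,[[0,0,z]])[0],inmag(v[2])))
E
```

```text
[ 0.4138 -0.1965  0.2034] [ 0.5196 -1.0061 -2.0687] 0.05607543300993318
0.1 (array([-20.84,   1.85,   1.37]), array([-19.59, -19.61, -87.21]))
0.08 (array([-20.85,   2.7 ,   3.18]), array([-19.59, -19.61, -87.21]))
```

View pics/s1.png

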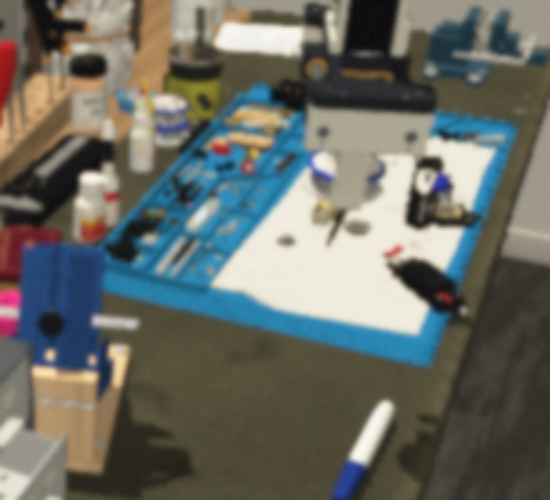

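Request:
{"fn": "servo_tool", "kwargs": {
  "deltas": [
    [50, -20.8, 1.0, -0.5, -19.6, -19.6, -87.2],
    [50, -20.8, 1.0, -0.5, -19.6, -19.6, -87.2],
    [50, -20.8, 1.0, -0.5, -19.6, -19.6, -87.2],
    [50, -20.8, 1.0, -0.5, -19.6, -19.6, -87.2],
    [50, -20.8, 1.0, -0.5, -19.6, -19.6, -87.2],
    [50, -20.8, 1.0, -0.5, -19.6, -19.6, -87.2],
    [50, -20.8, 1.0, -0.5, -19.6, -19.6, -87.2],
    [50, -20.8, 1.0, -0.5, -19.6, -19.6, -87.2],
    [50, -20.8, 1.0, -0.5, -19.6, -19.6, -87.2],
    [50, -20.8, 1.0, -0.5, -19.6, -19.6, -87.2],
    [50, -20.8, 1.0, -0.5, -19.6, -19.6, -87.2],
    [50, -20.8, 1.0, -0.5, -19.6, -19.6, -87.2]
  ]
}}

```text
clock: 6.38
tool_pos: [0.6081, -0.1263, 0.2041]
eef_rot: [-2.193, 1.826, 0.491]
force: [0.1, 0.4, -1.6]
width: 0.0561
gripper_force: 29.3
```

```bash
cat >> h.py <<'E'
def rep(s,v,extra=0):
    "tool pose in magazine frame: TCP mm, tilt error deg"
    M=magR(v[2]);d=M.inv().apply(s["tool_pos"]-np.array([v[0],v[1],.1]))*1000
    e=(inmag(v[2]).inv()*R.from_rotvec(s["eef_rot"])).as_rotvec(degrees=True)
    print("t",round(float(s["clock"]),2),"TCP in mag mm",np.round(d,1),"rot err",np.round(e,2),"F(mag)",np.round(M.inv().apply(s["force"]),1),"w",round(float(s["width"])*1000,1))
E
python3 - <<'E'
from bench import robot
from h import *
s=robot.state();v=[.5964,-.0774,1.8456];rep(s,v);print(cmd(s,magpts(v,[[0,0,.12]])[0],inmag(v[2])),s["joint_pos"])
E
```

```text
t 6.38 TCP in mag mm [ -1.6   2.  115.6] rot err [0.72 0.95 5.18] F(mag) [-0.4 -0.2 -1.6] w 56.1
(array([-0.17, -0.2 , -0.44]), array([-0.72, -0.95, -5.18])) [-0.14781575  0.43319771  0.15854706 -0.3875036  -1.47329433  0.40246473]
```

Request:
{"fn": "servo_tool", "kwargs": {
  "deltas": [
    [50, 0.0, -0.2, -0.4, -0.7, -1.0, -5.2],
    [50, 0.0, -0.2, -0.4, -0.7, -1.0, -5.2],
    [50, 0.0, -0.2, -0.4, -0.7, -1.0, -5.2],
    [50, 0.0, -0.2, -0.4, -0.7, -1.0, -5.2]
  ]
}}

```text
clock: 6.72
tool_pos: [0.6109, -0.1273, 0.2086]
eef_rot: [-2.255, 1.721, 0.498]
force: [-0.4, 0.3, -0.8]
width: 0.056
gripper_force: 29.3
```

```bash
python3 - <<'E'
from bench import robot
from h import *
np.set_printoptions(precision=1,suppress=True)
s=robot.state();v=[.5964,-.0774,1.8456];rep(s,v);p=robot.get_image("wrist");cam=ext(p,s)
img=p["img"][:,:,::-1].copy();cv2.imwrite("pics/w2raw.png",img)
P=[]
for sg in(1,-1):
    for rr in(33,37):
        a=np.radians(np.linspace(-51,51,25));P.append(np.c_[sg*rr*np.cos(a),rr*np.sin(a),60+0*a]/1000)
for h in(.0067,):P.append(np.array([[.017,.062,h],[-.017,.062,h],[-.017,-.062,h],[.017,-.062,h]]))
for c in P:
    u=proj(p,magpts(v,c),cam);cv2.polylines(img,[np.int32(u*16)],False,(0,255,255),1,cv2.LINE_AA,4);print(u[[0,-1]].ravel())
cv2.imwrite("pics/w2.png",img)
E
```

```text
t 6.72 TCP in mag mm [ -1.2  -0.4 120.4] rot err [0.2 0.1 0.4] F(mag) [-0.   0.3 -0.9] w 56.0
[282.7 283.1 361.7 282.6]
[278.  286.6 366.4 286.1]
[280.2 220.9 363.3 220.4]
[275.  217.  368.4 216.4]
[400.8 250.6 243.3 251.6]
```

View pics/w2.png

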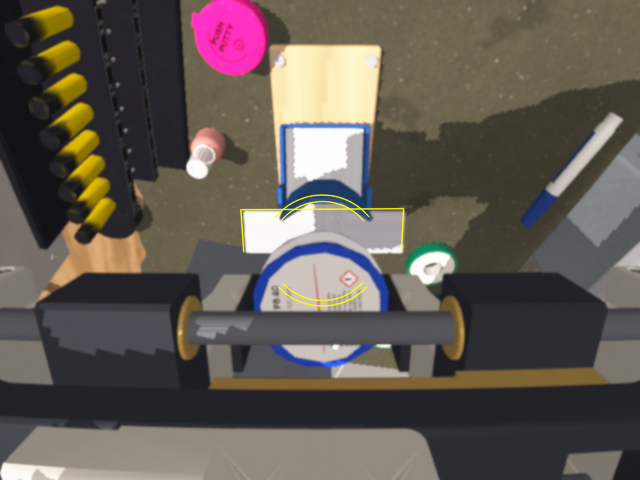

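```bash
python3 - <<'E'
from bench import robot
from h import *
np.set_printoptions(precision=1,suppress=True)
s=robot.state();v=[.5964,-.0774,1.8456];p=robot.get_image("wrist");cam=ext(p,s)
img=cv2.imread("pics/w2raw.png")
x0,y0,f=225,180,4
img=cv2.resize(img[y0:y0+145,x0:x0+195],None,fx=f,fy=f,interpolation=3)
a=np.linspace(0,2*np.pi,60);Rt=R.from_rotvec(s["eef_rot"])
P=[s["tool_pos"]+Rt.apply(np.c_[.0295*np.cos(a),.0295*np.sin(a),0*a+z]) for z in(.0013,-.0187)]
b=np.radians(np.linspace(-51,51,25))
P+=[magpts(v,np.c_[-.037*np.cos(b),.037*np.sin(b),.06+0*b]),magpts(v,np.c_[-.033*np.cos(b),.033*np.sin(b),.06+0*b])]
for c in P:
    u=(proj(p,c,cam)-[x0-.5,y0-.5])*f;cv2.polylines(img,[np.int32(u*16)],False,(0,255,255),1,cv2.LINE_AA,4)
cv2.imwrite("pics/w3.png",img)
E
```

```text
(no output)
```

View pics/w3.png

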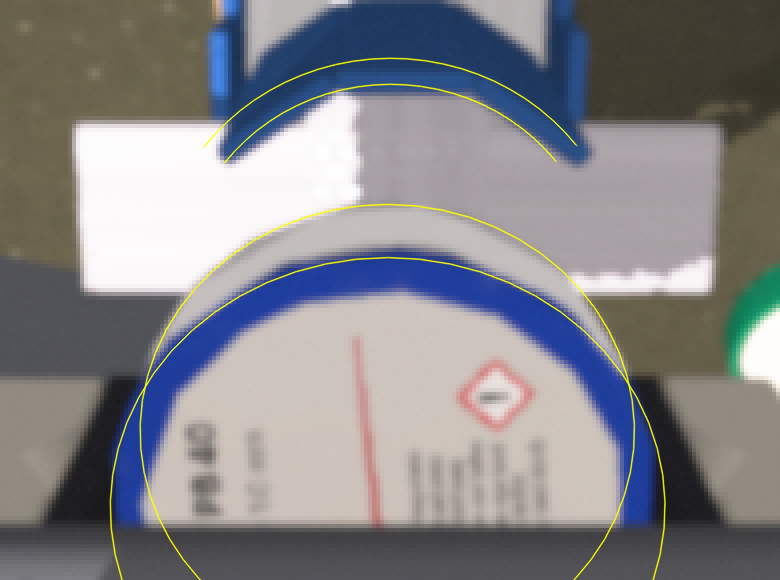

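Request:
{"fn": "servo_tool", "kwargs": {
  "deltas": [
    [50, -0.2, 0.2, 1.0, 0, 0, -0.4],
    [50, -0.2, 0.2, 2.5, 0, 0, -0.4],
    [50, -0.2, 0.2, 4.0, 0, 0, -0.4],
    [50, -0.2, 0.2, 5.0, 0, 0, -0.4],
    [50, -0.2, 0.2, 5.5, 0, 0, -0.4],
    [50, -0.2, 0.2, 5.5, 0, 0, -0.4],
    [50, -0.2, 0.2, 5.5, 0, 0, -0.4],
    [50, -0.2, 0.2, 5.5, 0, 0, -0.4]
  ]
}}

```text
clock: 7.48
tool_pos: [0.6035, -0.1043, 0.1616]
eef_rot: [-2.262, 1.708, 0.492]
force: [-0.4, 0.3, -1.1]
width: 0.0559
gripper_force: 29.3
```

```bash
python3 - <<'E'
from bench import robot
from h import *
s=robot.state();v=[.5964,-.0774,1.8456];rep(s,v);print(s["joint_pos"])
ims=[]
for n in("scene","side"):
    p=robot.get_image(n);b=proj(p,magpts(v,[[0,0,.06]]))[0].astype(int);ims.append(cv2.resize(p["img"][b[1]-45:b[1]+45,b[0]-45:b[0]+45,::-1],None,fx=4.4,fy=4.4,interpolation=3))
cv2.imwrite("pics/c1.png",np.hstack(ims))
E
```

```text
t 7.48 TCP in mag mm [ 0.8  0.5 67.5] rot err [ 0.29  0.2  -0.22] F(mag) [-0.1  0.3 -1.2] w 55.9
[-0.12324143  0.45501855  0.09421473 -0.40561072 -1.39724998  0.50979384]
```

View pics/c1.png

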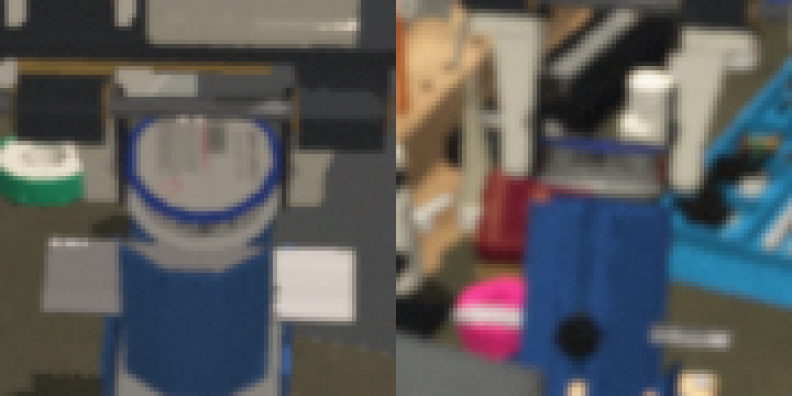

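Request:
{"fn": "servo_tool", "kwargs": {
  "deltas": [
    [50, 0, 0.1, 0.2, 0, 0, 0],
    [50, 0, 0.1, 0.4, 0, 0, 0],
    [50, 0, 0.1, 0.6, 0, 0, 0],
    [50, 0, 0.1, 0.8, 0, 0, 0],
    [50, 0, 0.1, 1.0, 0, 0, 0],
    [50, 0, 0.1, 1.2, 0, 0, 0],
    [50, 0, 0.1, 1.2, 0, 0, 0],
    [50, 0, 0.1, 1.2, 0, 0, 0]
  ]
}}

```text
clock: 8.25
tool_pos: [0.6007, -0.0993, 0.1497]
eef_rot: [-2.262, 1.708, 0.494]
force: [-0.4, -0.1, -1.2]
width: 0.0562
gripper_force: 29.3
```

```bash
cat > r.py <<'E'
from bench import robot
from h import *
rep(robot.state(),[.5964,-.0774,1.8456])
E
python3 r.py
```

```text
t 8.25 TCP in mag mm [ 0.9  1.9 54.5] rot err [ 0.22  0.14 -0.2 ] F(mag) [-0.5  0.4 -1.1] w 56.2
```

Request:
{"fn": "servo_tool", "kwargs": {
  "deltas": [
    [50, 0, 0, 0.2, 0, 0, 0],
    [50, 0, 0, 0.5, 0, 0, 0],
    [50, 0, 0, 0.8, 0, 0, 0],
    [50, 0, 0, 1.1, 0, 0, 0],
    [50, 0, 0, 1.4, 0, 0, 0],
    [50, 0, 0, 1.7, 0, 0, 0],
    [50, 0, 0, 2.0, 0, 0, 0],
    [50, 0, 0, 2.3, 0, 0, 0],
    [50, 0, 0, 2.5, 0, 0, 0],
    [50, 0, 0, 2.5, 0, 0, 0],
    [50, 0, 0, 2.5, 0, 0, 0]
  ]
}}

```text
clock: 9.17
tool_pos: [0.5979, -0.0892, 0.1271]
eef_rot: [-2.262, 1.708, 0.494]
force: [0.2, -0.3, -1.6]
width: 0.056
gripper_force: 29.3
```

```bash
python3 r.py
```

```text
t 9.17 TCP in mag mm [ 0.8  1.7 29.6] rot err [ 0.22  0.15 -0.21] F(mag) [-1.  -0.1 -1.3] w 56.0
```

Request:
{"fn": "servo_tool", "kwargs": {
  "deltas": [
    [50, 0, 0, 0.1, 0, 0, 0],
    [50, 0, 0, 0.2, 0, 0, 0],
    [50, 0, 0, 0.3, 0, 0, 0],
    [50, 0, 0, 0.4, 0, 0, 0],
    [50, 0, 0, 0.5, 0, 0, 0],
    [50, 0, 0, 0.6, 0, 0, 0],
    [50, 0, 0, 0.7, 0, 0, 0],
    [50, 0, 0, 0.8, 0, 0, 0],
    [50, 0, 0, 0.9, 0, 0, 0],
    [50, 0, 0, 0.9, 0, 0, 0]
  ]
}}

```text
clock: 10.0
tool_pos: [0.5968, -0.0855, 0.1188]
eef_rot: [-2.262, 1.708, 0.494]
force: [-0.2, 0.1, -1.1]
width: 0.0561
gripper_force: 29.3
```

Request:
{"fn": "servo_tool", "kwargs": {
  "deltas": [
    [50, 0, 0, 0.1, 0, 0, 0],
    [50, 0, 0, 0.2, 0, 0, 0],
    [50, 0, 0, 0.2, 0, 0, 0]
  ]
}}

```text
clock: 10.25
tool_pos: [0.5966, -0.0847, 0.117]
eef_rot: [-2.262, 1.708, 0.494]
force: [0.8, 0.2, -1.4]
width: 0.0559
gripper_force: 29.3
```

```bash
python3 r.py
```

```text
t 10.25 TCP in mag mm [ 0.8  1.8 18.4] rot err [ 0.22  0.14 -0.19] F(mag) [-0.6 -0.8 -1.3] w 55.9
```

Now 0.5 mm rows, four at a time, reading the force.

Request:
{"fn": "servo_tool", "kwargs": {
  "deltas": [
    [50, 0, 0, 0.05, 0, 0, 0],
    [50, 0, 0, 0.1, 0, 0, 0],
    [50, 0, 0, 0.15, 0, 0, 0],
    [50, 0, 0, 0.2, 0, 0, 0]
  ]
}}

```text
clock: 10.58
tool_pos: [0.5965, -0.084, 0.1154]
eef_rot: [-2.262, 1.708, 0.494]
force: [0.4, 0.5, -0.4]
width: 0.0562
gripper_force: 29.3
```

Request:
{"fn": "servo_tool", "kwargs": {
  "deltas": [
    [50, 0, 0, 0.05, 0, 0, 0],
    [50, 0, 0, 0.1, 0, 0, 0],
    [50, 0, 0, 0.15, 0, 0, 0]
  ]
}}

```text
clock: 10.83
tool_pos: [0.5963, -0.0834, 0.114]
eef_rot: [-2.262, 1.708, 0.494]
force: [-0.4, 0.8, -1.1]
width: 0.0563
gripper_force: 29.3
```

```bash
python3 r.py
```

```text
t 10.83 TCP in mag mm [ 0.7  1.7 15.1] rot err [ 0.24  0.15 -0.2 ] F(mag) [ 0.3  0.2 -1.4] w 56.3
```

Request:
{"fn": "servo_tool", "kwargs": {
  "deltas": [
    [50, 0, 0, 0.05, 0, 0, 0],
    [50, 0, 0, 0.1, 0, 0, 0],
    [50, 0, 0, 0.15, 0, 0, 0]
  ]
}}

```text
clock: 11.08
tool_pos: [0.5962, -0.0827, 0.1127]
eef_rot: [-2.262, 1.708, 0.494]
force: [-0.1, -0.2, -0.5]
width: 0.0562
gripper_force: 29.3
```

```bash
python3 r.py
```

```text
t 11.08 TCP in mag mm [ 0.7  1.6 13.6] rot err [ 0.24  0.15 -0.2 ] F(mag) [-0.4  0.2 -0.4] w 56.2
```

Request:
{"fn": "servo_tool", "kwargs": {
  "deltas": [
    [50, 0, 0, 0.05, 0, 0, 0],
    [50, 0, 0, 0.1, 0, 0, 0],
    [50, 0, 0, 0.15, 0, 0, 0]
  ]
}}

```text
clock: 11.33
tool_pos: [0.596, -0.0822, 0.1113]
eef_rot: [-2.262, 1.708, 0.494]
force: [0.9, -0.2, -1.1]
width: 0.0563
gripper_force: 29.3
```

```bash
python3 r.py
```

```text
t 11.33 TCP in mag mm [ 0.7  1.6 12.1] rot err [ 0.24  0.15 -0.2 ] F(mag) [-0.9 -0.8 -0.8] w 56.3
```

Request:
{"fn": "servo_tool", "kwargs": {
  "deltas": [
    [50, 0, 0, 0.05, 0, 0, 0],
    [50, 0, 0, 0.1, 0, 0, 0],
    [50, 0, 0, 0.15, 0, 0, 0]
  ]
}}

```text
clock: 11.58
tool_pos: [0.5959, -0.0816, 0.1099]
eef_rot: [-2.262, 1.708, 0.494]
force: [0.1, 1.0, -0.6]
width: 0.056
gripper_force: 29.3
```

```bash
python3 r.py
```

```text
t 11.58 TCP in mag mm [ 0.7  1.6 10.6] rot err [ 0.24  0.15 -0.2 ] F(mag) [ 0.5 -0.3 -1. ] w 56.0
```

Request:
{"fn": "servo_tool", "kwargs": {
  "deltas": [
    [50, 0, 0, 0.05, 0, 0, 0],
    [50, 0, 0, 0.1, 0, 0, 0],
    [50, 0, 0, 0.15, 0, 0, 0]
  ]
}}

```text
clock: 11.83
tool_pos: [0.5957, -0.0809, 0.1086]
eef_rot: [-2.262, 1.708, 0.494]
force: [-1.4, 0.3, -1.0]
width: 0.0561
gripper_force: 29.3
```

```bash
python3 r.py
```

```text
t 11.83 TCP in mag mm [0.7 1.6 9.1] rot err [ 0.24  0.15 -0.2 ] F(mag) [ 0.2  1.3 -1.2] w 56.1
```

Request:
{"fn": "servo_tool", "kwargs": {
  "deltas": [
    [50, 0, 0, 0.05, 0, 0, 0],
    [50, 0, 0, 0.1, 0, 0, 0],
    [50, 0, 0, 0.1, 0, 0, 0]
  ]
}}

```text
clock: 12.08
tool_pos: [0.5955, -0.0805, 0.1076]
eef_rot: [-2.262, 1.708, 0.494]
force: [0.4, -0.5, -2.0]
width: 0.056
gripper_force: 29.3
```

```bash
python3 r.py
```

```text
t 12.08 TCP in mag mm [0.7 1.7 8. ] rot err [ 0.23  0.14 -0.19] F(mag) [-1.4 -0.3 -1.6] w 56.0
```

Request:
{"fn": "servo_tool", "kwargs": {
  "deltas": [
    [50, 0, 0, 0.05, 0, 0, 0],
    [50, 0, 0, 0.1, 0, 0, 0],
    [50, 0, 0, 0.1, 0, 0, 0]
  ]
}}

```text
clock: 12.33
tool_pos: [0.5955, -0.0801, 0.1068]
eef_rot: [-2.262, 1.708, 0.494]
force: [-0.0, -0.5, -0.8]
width: 0.056
gripper_force: 29.3
```

```bash
python3 r.py
```

```text
t 12.33 TCP in mag mm [0.7 1.6 7.2] rot err [ 0.24  0.15 -0.2 ] F(mag) [-0.7  0.1 -0.5] w 56.0
```

Request:
{"fn": "servo_tool", "kwargs": {
  "deltas": [
    [50, 0, 0, 0.05, 0, 0, 0],
    [50, 0, 0, 0.1, 0, 0, 0],
    [50, 0, 0, 0.1, 0, 0, 0]
  ]
}}

```text
clock: 12.58
tool_pos: [0.5955, -0.0802, 0.1067]
eef_rot: [-2.263, 1.708, 0.492]
force: [-1.1, -1.7, 3.9]
width: 0.0562
gripper_force: 29.6
```

```bash
python3 r.py
```

```text
t 12.58 TCP in mag mm [0.6 1.6 7.1] rot err [ 0.26  0.19 -0.23] F(mag) [0.4 1.5 4.1] w 56.2
```

Request:
{"fn": "servo_tool", "kwargs": {
  "deltas": [
    [50, 0, 0, -0.05, 0, 0, 0],
    [66, 0, 0, -0.05, 0, 0, 0],
    [72, 0, 0, -0.05, 0, 0, 0],
    [80, 0, 0, -0.05, 0, 0, 0],
    [85, 0, 0, -0.05, 0, 0, 0],
    [85, 0, 0, -0.05, 0, 0, 0]
  ]
}}

```text
clock: 13.08
tool_pos: [0.5954, -0.0797, 0.1061]
eef_rot: [-2.262, 1.708, 0.494]
force: [0.2, 0.6, 0.3]
width: 0.0732
gripper_force: 0.0
```

```bash
python3 r.py
```

```text
t 13.08 TCP in mag mm [0.8 1.6 6.3] rot err [ 0.22  0.13 -0.19] F(mag) [ 0.6 -0.3  0.1] w 73.2
```

Released. Withdraw along the axis.

Request:
{"fn": "servo_tool", "kwargs": {
  "deltas": [
    [85, 0, 0, -0.5, 0, 0, 0],
    [85, 0, 0, -1.5, 0, 0, 0],
    [85, 0, 0, -3.5, 0, 0, 0],
    [85, 0, 0, -6, 0, 0, 0],
    [85, 0, 0, -9, 0, 0, 0],
    [85, 0, 0, -12, 0, 0, 0],
    [85, 0, 0, -13, 0, 0, 0],
    [85, 0, 0, -13, 0, 0, 0],
    [85, 0, 0, -13, 0, 0, 0]
  ]
}}

```text
clock: 13.83
tool_pos: [0.61, -0.133, 0.2252]
eef_rot: [-2.261, 1.708, 0.491]
force: [0.2, 1.3, -0.6]
width: 0.0748
gripper_force: 0.0
```

```bash
cat > ov.py <<'E'
import sys
from bench import robot
from h import *
v=[.5964,-.0774,1.8456]
s=robot.state();rep(s,v);p=robot.get_image("wrist");cam=ext(p,s)
c=proj(p,magpts(v,[[0,0,.04]]),cam)[0].astype(int);x0,y0=np.maximum(c-[85,65],0)
cv2.imwrite(sys.argv[1],cv2.resize(p["img"][y0:y0+130,x0:x0+170,::-1],None,fx=4,fy=4,interpolation=3));print(x0,y0)
E
python3 ov.py pics/m1.png
python3 - <<'E'
from h import *
from bench import robot
s=robot.state()
for yaw in(107,90,150,195.7,170):print(yaw,cmd(s,[.4325,.017,.15],down(np.radians(yaw))))
E
```

```text
t 13.83 TCP in mag mm [  1.    2.  137.7] rot err [ 0.34  0.18 -0.2 ] F(mag) [ 0.8 -0.5 -1. ] w 74.8
233 168
107 (array([-14.33,  12.99,  14.75]), array([19.03, 19.89, 87.34]))
90 (array([-14.33,  12.99,  14.75]), array([ 22.73,  17.61, 103.98]))
150 (array([-14.33,  12.99,  14.75]), array([ 9.67, 23.65, 45.13]))
195.7 (array([-14.33,  12.99,  14.75]), array([-0.26, 24.88,  0.16]))
170 (array([-14.33,  12.99,  14.75]), array([ 5.32, 24.52, 25.46]))
```

View pics/m1.png

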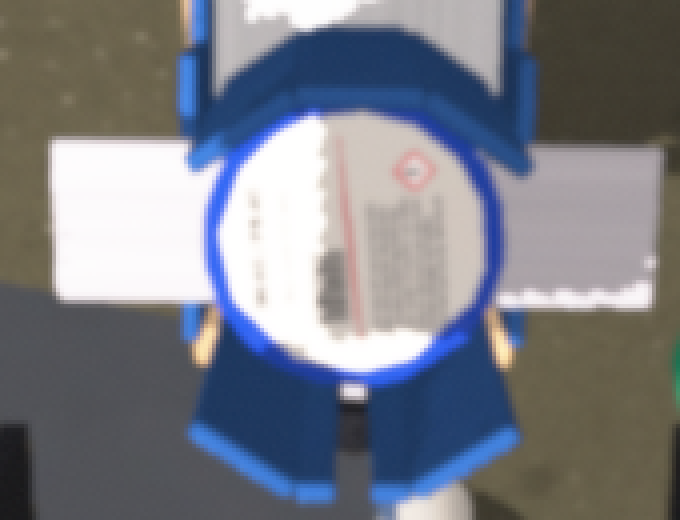

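Request:
{"fn": "servo_tool", "kwargs": {
  "deltas": [
    [85, -17.3, 13, 8.4, 0, 24.9, 0],
    [85, -17.3, 13, 8.4, 0, 24.9, 0],
    [85, -17.3, 13, 8.4, 0, 24.9, 0],
    [85, -17.3, 13, 8.4, 0, 24.9, 0],
    [85, -17.3, 13, 8.4, 0, 24.9, 0],
    [100, -14.3, 13, 14.7, 0, 24.9, 0],
    [100, -14.3, 13, 14.7, 0, 24.9, 0],
    [100, -14.3, 13, 14.7, 0, 24.9, 0],
    [100, -14.3, 13, 14.7, 0, 24.9, 0],
    [100, -14.3, 13, 14.7, 0, 24.9, 0]
  ]
}}

```text
clock: 14.72
tool_pos: [0.4339, 0.0164, 0.1513]
eef_rot: [-2.504, 1.891, -0.007]
force: [1.5, -1.1, 0.1]
width: 0.0878
gripper_force: 0.0
```

```bash
cat > t.py <<'E'
from bench import robot
from h import *
np.set_printoptions(precision=4,suppress=True)
s=robot.state();p=robot.get_image("wrist");cam=ext(p,s)
print(s["clock"],s["tool_pos"],s["width"],s["joint_pos"])
for o in robot.outline_of(p,"tape_a_mid"):
    if o["score"]<.3:continue
    x,e=roll_fit(p,o["region"],.03,.017,cam);print(round(o["score"],2),np.round(o["bbox"]),x,e)
    if abs(e).max()<3:print(cmd(s,[*x,.012],down(np.radians(195.7))))
E
python3 t.py
```

```text
14.7167 [0.4339 0.0164 0.1513] 0.08782937426018082 [ 0.4979  0.0181 -0.6076  0.0034 -0.9398 -0.2227]
0.96 [286. 184. 363. 258.] [0.4327 0.0157] [-0.3498 -0.2372  0.3486  0.2706]
(array([ 0.01,  0.22, 13.93]), array([-0.33, -0.09,  0.18]))
0.72 [340. 288. 373. 313.] [0.3842 0.0817] [-15.8887 -21.4617  15.9555  23.9982]
```

Request:
{"fn": "servo_tool", "kwargs": {
  "deltas": [
    [100, 0, 0.2, 3.5, 0, 0, 0],
    [100, 0, 0.2, 7.0, 0, 0, 0],
    [100, 0, 0.2, 10.0, 0, 0, 0],
    [100, 0, 0.2, 12.5, 0, 0, 0],
    [100, 0, 0.2, 13.5, 0, 0, 0],
    [100, 0, 0.2, 13.9, 0, 0, 0],
    [100, 0, 0.2, 13.9, 0, 0, 0],
    [100, 0, 0.2, 13.9, 0, 0, 0]
  ]
}}

```text
clock: 15.48
tool_pos: [0.4328, 0.0159, 0.0121]
eef_rot: [-2.502, 1.892, -0.007]
force: [-0.5, -0.3, -1.1]
width: 0.0877
gripper_force: 0.0
```

```bash
python3 -c "
from bench import robot
from h import *
print(cmd(robot.state(),[.4327,.0157,.0016],down(np.radians(195.7))))"
```

```text
(array([0.01, 0.02, 1.05]), array([-0.37, -0.05,  0.09]))
```

Request:
{"fn": "servo_tool", "kwargs": {
  "deltas": [
    [100, 0, 0, 0.5, -0.4, 0, 0],
    [100, 0, 0, 0.9, -0.4, 0, 0],
    [100, 0, 0, 1.0, -0.4, 0, 0],
    [100, 0, 0, 1.0, -0.4, 0, 0],
    [50, 0, 0, 1.0, -0.4, 0, 0],
    [50, 0, 0, 1.0, -0.4, 0, 0],
    [50, 0, 0, 1.0, -0.4, 0, 0],
    [50, 0, 0, 1.0, -0.4, 0, 0],
    [50, 0, 0, 1.0, -0.4, 0, 0],
    [50, 0, 0, 1.0, -0.4, 0, 0]
  ]
}}

```text
clock: 16.32
tool_pos: [0.4318, 0.0159, 0.0014]
eef_rot: [2.505, -1.893, -0.0]
force: [-1.0, -0.4, 1.5]
width: 0.0573
gripper_force: 30.0
```

Request:
{"fn": "servo_tool", "kwargs": {
  "deltas": [
    [50, 0, 0, -0.5, 0, 0, 0],
    [50, 0, 0, -2, 0, 0, 0],
    [50, 0, 0, -5, 0, 0, 0],
    [50, 0, 0, -9, 0, 0, 0],
    [50, 0, 0, -13, 0, 0, 0],
    [50, 0, 0, -17, 0, 0, 0],
    [50, 0, 0, -21, 0, 0, 0],
    [50, 0, 0, -23, 0, 0, 0],
    [50, 0, 0, -23, 0, 0, 0],
    [50, 0, 0, -23, 0, 0, 0]
  ]
}}

```text
clock: 17.15
tool_pos: [0.4322, 0.0164, 0.2329]
eef_rot: [-2.505, 1.894, -0.001]
force: [0.3, -0.9, -1.1]
width: 0.0575
gripper_force: 30.0
```

```bash
python3 -c "
from bench import robot
from h import *
v=[.5964,-.0774,1.8456];s=robot.state()
print(cmd(s,magpts(v,[[.001,.0018,.13]])[0],inmag(v[2])),s['width'])"
```

```text
(array([ 18.9 , -13.05,   1.48]), array([ -0.07, -24.99,   0.09])) 0.05752525016088276
```

Request:
{"fn": "servo_tool", "kwargs": {
  "deltas": [
    [50, 18.9, -13.0, 1.5, 0, -25, 0],
    [50, 18.9, -13.0, 1.5, 0, -25, 0],
    [50, 18.9, -13.0, 1.5, 0, -25, 0],
    [50, 18.9, -13.0, 1.5, 0, -25, 0],
    [50, 18.9, -13.0, 1.5, 0, -25, 0],
    [50, 18.9, -13.0, 1.5, 0, -25, 0],
    [50, 18.9, -13.0, 1.5, 0, -25, 0],
    [50, 18.9, -13.0, 1.5, 0, -25, 0],
    [50, 18.9, -13.0, 1.5, 0, -25, 0],
    [50, 18.9, -13.0, 1.5, 0, -25, 0]
  ]
}}

```text
clock: 17.98
tool_pos: [0.6077, -0.1297, 0.2152]
eef_rot: [-2.263, 1.712, 0.506]
force: [0.6, 0.2, -1.2]
width: 0.0578
gripper_force: 30.0
```

```bash
cat > w.py <<'E'
import sys
from bench import robot
from h import *
v=[.5964,-.0774,1.8456]
s=robot.state();rep(s,v);p=robot.get_image("wrist");cam=ext(p,s)
Rt=R.from_rotvec(s["eef_rot"]);a=np.linspace(0,2*np.pi,48)
rim=lambda q,z:proj(p,s["tool_pos"]+Rt.apply(np.c_[q[0]+.03*np.cos(a),q[1]+.03*np.sin(a),0*a+z]),cam)
for o in robot.outline_of(p,"tape_a_mid"):
    if o["score"]<.3:continue
    ys,xs=np.nonzero(o["region"]);t=np.array([xs.min(),ys.min(),xs.max()+1])-.5
    def f(q):
        u=np.vstack([rim(q,.0014),rim(q,-.0156)]);return np.r_[u.min(0),u[:,0].max()]-t
    r=least_squares(f,[0,0]);print(round(o["score"],2),np.round(o["bbox"]),"roll in tool xy mm",r.x*1000,r.fun)
E
python3 w.py
```

```text
t 17.98 TCP in mag mm [  0.3   3.4 127. ] rot err [-0.23 -0.03  0.02] F(mag) [-0.5 -0.7 -1.1] w 57.8
0.71 [252. 233. 391. 365.] roll in tool xy mm [-1.0608516  -0.33204003] [-1.01144083  0.12233221  1.01161802]
```

Request:
{"fn": "servo_tool", "kwargs": {
  "deltas": [
    [50, 0, 0, 1.0, 0, 0, 0],
    [50, 0, 0, 2.5, 0, 0, 0],
    [50, 0, 0, 4.0, 0, 0, 0],
    [50, 0, 0, 5.0, 0, 0, 0],
    [50, 0, 0, 5.7, 0, 0, 0],
    [50, 0, 0, 6.0, 0, 0, 0],
    [50, 0, 0, 6.0, 0, 0, 0],
    [50, 0, 0, 6.0, 0, 0, 0]
  ]
}}

```text
clock: 18.75
tool_pos: [0.6018, -0.106, 0.1624]
eef_rot: [-2.264, 1.711, 0.501]
force: [-0.0, 0.1, -0.4]
width: 0.0577
gripper_force: 30.0
```

```bash
python3 r.py
```

```text
t 18.75 TCP in mag mm [ 0.1  2.5 68.8] rot err [-0.11  0.08 -0.06] F(mag) [-0.1  0.  -0.4] w 57.7
```

Request:
{"fn": "servo_tool", "kwargs": {
  "deltas": [
    [50, 0, -0.05, 0.3, 0, 0, 0],
    [50, 0, -0.05, 0.6, 0, 0, 0],
    [50, 0, -0.05, 0.9, 0, 0, 0],
    [50, 0, -0.05, 1.2, 0, 0, 0],
    [50, 0, -0.05, 1.5, 0, 0, 0],
    [50, 0, -0.05, 1.8, 0, 0, 0],
    [50, 0, -0.05, 1.8, 0, 0, 0]
  ]
}}

```text
clock: 19.33
tool_pos: [0.5996, -0.0982, 0.1448]
eef_rot: [-2.263, 1.712, 0.504]
force: [0.4, -0.3, 0.0]
width: 0.0576
gripper_force: 30.0
```

Request:
{"fn": "servo_tool", "kwargs": {
  "deltas": [
    [50, 0, 0, 0.3, 0, 0, 0],
    [50, 0, 0, 0.6, 0, 0, 0],
    [50, 0, 0, 0.9, 0, 0, 0],
    [50, 0, 0, 1.2, 0, 0, 0],
    [50, 0, 0, 1.5, 0, 0, 0],
    [50, 0, 0, 1.6, 0, 0, 0],
    [50, 0, 0, 1.6, 0, 0, 0]
  ]
}}

```text
clock: 19.92
tool_pos: [0.5979, -0.0919, 0.1307]
eef_rot: [-2.263, 1.712, 0.503]
force: [-0.1, 1.4, -1.6]
width: 0.0579
gripper_force: 30.0
```

```bash
python3 r.py
```

```text
t 19.92 TCP in mag mm [-0.   2.5 33.9] rot err [-0.15  0.03 -0.02] F(mag) [ 0.5 -0.3 -2. ] w 57.9
```

Now 0.5 mm rows to expected landing near 27–28.

Request:
{"fn": "servo_tool", "kwargs": {
  "deltas": [
    [50, 0, -0.05, 0.05, 0, 0, 0],
    [50, 0, -0.05, 0.1, 0, 0, 0],
    [50, 0, -0.05, 0.15, 0, 0, 0],
    [50, 0, -0.05, 0.2, 0, 0, 0],
    [50, 0, -0.05, 0.25, 0, 0, 0],
    [50, 0, -0.05, 0.3, 0, 0, 0],
    [50, 0, -0.05, 0.35, 0, 0, 0],
    [50, 0, -0.05, 0.4, 0, 0, 0],
    [50, 0, -0.05, 0.4, 0, 0, 0]
  ]
}}

```text
clock: 20.67
tool_pos: [0.5981, -0.0902, 0.1273]
eef_rot: [-2.263, 1.712, 0.503]
force: [-0.2, -0.5, -0.0]
width: 0.0576
gripper_force: 30.0
```

```bash
python3 r.py
```

```text
t 20.67 TCP in mag mm [-0.1  1.9 30.2] rot err [-0.13  0.05 -0.03] F(mag) [-0.4  0.3  0.1] w 57.6
```

Request:
{"fn": "servo_tool", "kwargs": {
  "deltas": [
    [50, 0, 0, 0.05, 0, 0, 0],
    [50, 0, 0, 0.1, 0, 0, 0],
    [50, 0, 0, 0.1, 0, 0, 0]
  ]
}}

```text
clock: 20.92
tool_pos: [0.5979, -0.0898, 0.1264]
eef_rot: [-2.263, 1.712, 0.503]
force: [0.2, -0.3, -0.5]
width: 0.0579
gripper_force: 30.0
```

```bash
python3 r.py
```

```text
t 20.92 TCP in mag mm [-0.1  1.9 29.2] rot err [-0.13  0.04 -0.03] F(mag) [-0.5 -0.1 -0.3] w 57.9
```

Request:
{"fn": "servo_tool", "kwargs": {
  "deltas": [
    [50, 0, 0, 0.05, 0, 0, 0],
    [50, 0, 0, 0.1, 0, 0, 0],
    [50, 0, 0, 0.1, 0, 0, 0]
  ]
}}

```text
clock: 21.17
tool_pos: [0.5978, -0.0894, 0.1255]
eef_rot: [-2.263, 1.712, 0.503]
force: [-0.1, 0.3, -0.4]
width: 0.058
gripper_force: 30.0
```

Request:
{"fn": "servo_tool", "kwargs": {
  "deltas": [
    [50, 0, 0, 0.05, 0, 0, 0],
    [50, 0, 0, 0.05, 0, 0, 0]
  ]
}}

```text
clock: 21.33
tool_pos: [0.5978, -0.0892, 0.1251]
eef_rot: [-2.263, 1.712, 0.502]
force: [-0.0, -0.3, -0.2]
width: 0.0578
gripper_force: 30.0
```

```bash
python3 r.py
```

```text
t 21.33 TCP in mag mm [-0.1  1.9 27.7] rot err [-0.13  0.04 -0.03] F(mag) [-0.4  0.1 -0.1] w 57.8
```

Request:
{"fn": "servo_tool", "kwargs": {
  "deltas": [
    [50, 0, 0, 0.05, 0, 0, 0],
    [50, 0, 0, 0.05, 0, 0, 0],
    [50, 0, 0, 0.1, 0, 0, 0],
    [50, 0, 0, 0.1, 0, 0, 0]
  ]
}}

```text
clock: 21.67
tool_pos: [0.5979, -0.0891, 0.1247]
eef_rot: [-2.264, 1.711, 0.501]
force: [0.9, -1.3, 3.1]
width: 0.0576
gripper_force: 30.0
```

```bash
python3 r.py
```

```text
t 21.67 TCP in mag mm [-0.1  1.8 27.3] rot err [-0.1   0.08 -0.05] F(mag) [-0.  -0.5  3.5] w 57.6
```

Request:
{"fn": "servo_tool", "kwargs": {
  "deltas": [
    [50, 0, 0, -0.05, 0, 0, 0],
    [67, 0, 0, -0.05, 0, 0, 0],
    [73, 0, 0, -0.05, 0, 0, 0],
    [80, 0, 0, -0.05, 0, 0, 0],
    [85, 0, 0, -0.05, 0, 0, 0],
    [85, 0, 0, -0.05, 0, 0, 0]
  ]
}}

```text
clock: 22.17
tool_pos: [0.5977, -0.089, 0.1245]
eef_rot: [-2.263, 1.712, 0.503]
force: [-0.6, -0.8, 0.5]
width: 0.0734
gripper_force: 0.0
```

Request:
{"fn": "servo_tool", "kwargs": {
  "deltas": [
    [85, 0, 0, -0.5, 0, 0, 0],
    [85, 0, 0, -1.5, 0, 0, 0],
    [85, 0, 0, -3.5, 0, 0, 0],
    [85, 0, 0, -6, 0, 0, 0],
    [85, 0, 0, -9, 0, 0, 0],
    [85, 0, 0, -11, 0, 0, 0],
    [85, 0, 0, -11, 0, 0, 0],
    [85, 0, 0, -11, 0, 0, 0]
  ]
}}

```text
clock: 22.83
tool_pos: [0.6114, -0.1346, 0.2265]
eef_rot: [-2.262, 1.711, 0.497]
force: [-0.1, 0.7, -1.2]
width: 0.0747
gripper_force: 0.0
```

```bash
python3 ov.py pics/m2.png
python3 - <<'E'
from h import *
from bench import robot
s=robot.state()
for z in(.23,.15):print(cmd(s,[.432,.167,z],down(np.radians(195.7))))
q=robot.get_image("side")
for o in robot.outline_of(q,"tape_a_mid"):print(o["score"],o["bbox"],*roll_fit(q,o["region"],.03,.017))
E
```

```text
t 22.83 TCP in mag mm [ -0.2   1.1 139.6] rot err [ 0.06  0.14 -0.05] F(mag) [ 0.1 -0.1 -1.4] w 74.7
234 169
(array([-30.87,   9.  ,  13.82]), array([ 0.06, 24.93,  0.08]))
(array([-27.5 ,   8.99,  21.07]), array([ 0.06, 24.93,  0.08]))
0.61 [319.6, 207.2, 342.2, 219.4] [ 0.67675447 -0.28709541] [-2.0309282  -3.23460107  2.02536477  2.75497951]
0.59 [291.8, 198.5, 350.9, 263.4] [ 0.64828097 -0.19241859] [ 19.0689581   24.95857982 -19.02024089 -20.84516207]
```

View pics/m2.png

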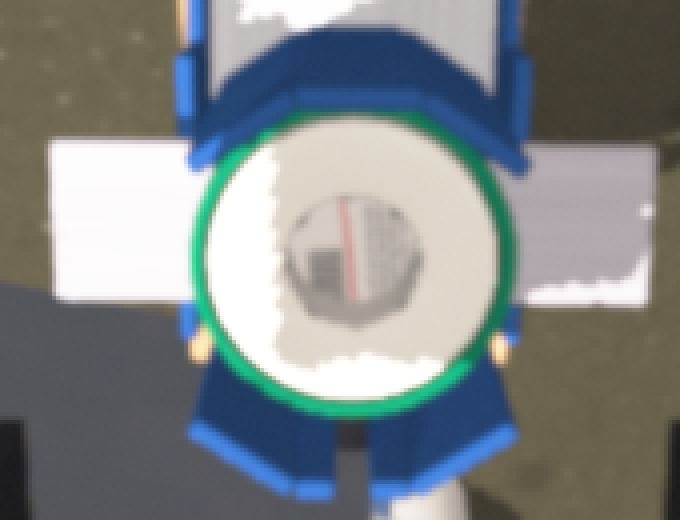

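```bash
python3 - <<'E'
from h import *
from bench import robot
s=robot.state()
print(cmd(s,[.432,.167,.23],down(np.radians(107))),s["tool_pos"])
E
```

```text
(array([-30.85,   8.95,  13.73]), array([19.47, 19.63, 87.26])) [ 0.61010836 -0.1334      0.22383534]
```

Request:
{"fn": "servo_tool", "kwargs": {
  "deltas": [
    [85, -30.8, 9, 13.7, 19.5, 19.6, 87.3],
    [85, -30.8, 9, 13.7, 19.5, 19.6, 87.3],
    [85, -30.8, 9, 13.7, 19.5, 19.6, 87.3],
    [85, -30.8, 9, 13.7, 19.5, 19.6, 87.3],
    [85, -30.8, 9, 13.7, 19.5, 19.6, 87.3],
    [85, -30.8, 9, 13.7, 19.5, 19.6, 87.3],
    [85, -30.8, 9, 13.7, 19.5, 19.6, 87.3],
    [85, -30.8, 9, 13.7, 19.5, 19.6, 87.3],
    [100, -30.8, 9, 13.7, 19.5, 19.6, 87.3],
    [100, -30.8, 9, 13.7, 19.5, 19.6, 87.3],
    [100, -30.8, 9, 13.7, 19.5, 19.6, 87.3],
    [100, -30.8, 9, 13.7, 19.5, 19.6, 87.3]
  ]
}}

```text
clock: 23.98
tool_pos: [0.4303, 0.1674, 0.2302]
eef_rot: [-0.957, 2.927, 0.129]
force: [0.9, -0.9, -1.0]
width: 0.0876
gripper_force: 0.0
```

Request:
{"fn": "servo_tool", "kwargs": {
  "deltas": [
    [100, 0, 0, 3, 0, 0, 0],
    [100, 0, 0, 6, 0, 0, 0],
    [100, 0, 0, 8, 0, 0, 0],
    [100, 0, 0, 8, 0, 0, 0],
    [100, 0, 0, 8, 0, 0, 0]
  ]
}}

```text
clock: 24.4
tool_pos: [0.4338, 0.1735, 0.15]
eef_rot: [-0.962, 2.928, 0.128]
force: [0.7, 0.1, 0.5]
width: 0.088
gripper_force: 0.0
```

```bash
sed -i 's/195.7/107/' t.py; python3 t.py; python3 -c "
from bench import robot
print(robot.state()['eef_rot'])"
```

```text
24.4 [0.4338 0.1735 0.15  ] 0.08795316416041134 [ 0.7579  0.0453 -0.5587 -0.0659 -0.8813 -1.654 ]
[-0.96055847  2.92445426  0.13014741]
```

```bash
sed -i 's/<.3/<.05/' t.py; python3 t.py; python3 - <<'E'
from h import *
from bench import robot
np.set_printoptions(precision=3,suppress=True)
s=robot.state();print(cmd(s,[.432,.167,.15],down(np.radians(107))))
q=robot.get_image("wrist");cv2.imwrite("pics/t.png",q["img"][:,:,::-1]);print(proj(q,[[.432,.167,.017]],ext(q,s)))
q=robot.get_image("scene");print([(o["bbox"],o["score"]) for o in robot.boxes_of(q,"tape_a_mid")])
E
```

```text
24.5 [0.4351 0.1743 0.1519] 0.08753582413625764 [ 0.7573  0.0431 -0.5564 -0.0655 -0.8813 -1.654 ]
(array([ 0.71, -0.41,  0.13]), array([ 4.33,  4.24, 19.32]))
[[305.856 199.801]]
[([305.9, 245.1, 340.1, 269.7], 0.88)]
```

View pics/t.png

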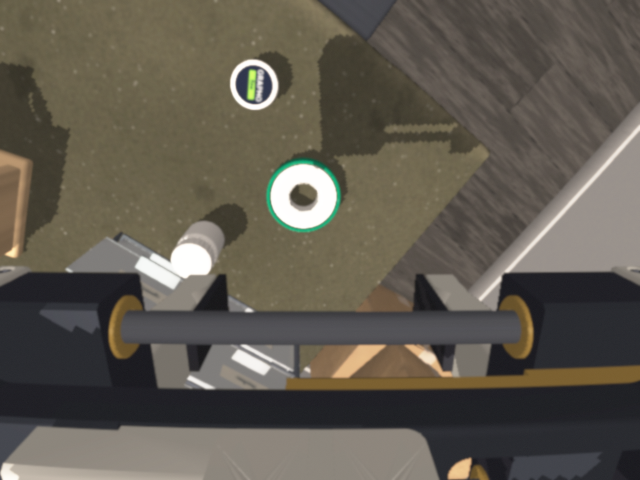

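Request:
{"fn": "servo_tool", "kwargs": {
  "deltas": [
    [100, 0.7, -0.4, 0.1, 4.3, 4.2, 19.3],
    [100, 0.7, -0.4, 0.1, 4.3, 4.2, 19.3],
    [100, 0.7, -0.4, 0.1, 4.3, 4.2, 19.3],
    [100, 0.7, -0.4, 0.1, 4.3, 4.2, 19.3],
    [100, 0.7, -0.4, 0.1, 4.3, 4.2, 19.3],
    [100, 0.7, -0.4, 0.1, 4.3, 4.2, 19.3],
    [100, 0.7, -0.4, 0.1, 4.3, 4.2, 19.3]
  ]
}}

```text
clock: 25.33
tool_pos: [0.4312, 0.1665, 0.149]
eef_rot: [0.468, -3.105, -0.001]
force: [-0.5, -0.2, 0.1]
width: 0.0876
gripper_force: 0.0
```

```bash
python3 t.py; python3 - <<'E'
from h import *
from bench import robot
np.set_printoptions(precision=4,suppress=True)
s=robot.state();p=robot.get_image("wrist");cam=ext(p,s)
u=proj(p,[[.432,.167,.017]],cam)[0];print(u)
hsv=cv2.cvtColor(p["img"],cv2.COLOR_RGB2HSV);m=cv2.inRange(hsv,(65,120,40),(90,255,255))>0
yy,xx=np.mgrid[:480,:640];m&=np.hypot(xx-u[0],yy-u[1])<60
ys,xs=np.nonzero(m);print(m.sum(),xs.min(),xs.max(),ys.min(),ys.max())
x,e=roll_fit(p,m,.03,.017,cam);print(x,e,cmd(s,[*x,.012],down(np.radians(107))))
E
```

```text
25.3333 [0.4312 0.1665 0.149 ] 0.08757951566843196 [ 0.7956  0.0753 -0.5502 -0.0012 -0.9459 -2.0665]
[321.2239 223.4655]
765 282 354 184 256
[0.432  0.1642] [-0.1193 -0.5118  0.1194  0.5474] (array([-0.02, -0.25, 13.71]), array([ 0.02, -0.06,  0.09]))
```

Request:
{"fn": "servo_tool", "kwargs": {
  "deltas": [
    [100, 0, -0.2, 3.5, 0, 0, 0],
    [100, 0, -0.2, 7.0, 0, 0, 0],
    [100, 0, -0.2, 10.0, 0, 0, 0],
    [100, 0, -0.2, 12.5, 0, 0, 0],
    [100, 0, -0.2, 13.4, 0, 0, 0],
    [100, 0, -0.2, 13.7, 0, 0, 0],
    [100, 0, -0.2, 13.7, 0, 0, 0],
    [100, 0, -0.2, 13.7, 0, 0, 0]
  ]
}}

```text
clock: 26.15
tool_pos: [0.4325, 0.1654, 0.0131]
eef_rot: [-0.466, 3.107, 0.001]
force: [-0.5, 0.9, 0.7]
width: 0.0879
gripper_force: 0.0
```

```bash
python3 -c "
from bench import robot
from h import *
print(cmd(robot.state(),[.432,.1642,.0016],down(np.radians(107))))"
```

```text
(array([ 0.08, -0.1 ,  1.15]), array([0.02, 0.01, 0.06]))
```

Request:
{"fn": "servo_tool", "kwargs": {
  "deltas": [
    [100, 0.1, -0.1, 0.5, 0, 0, 0],
    [100, 0.1, -0.1, 1.0, 0, 0, 0],
    [100, 0.1, -0.1, 1.1, 0, 0, 0],
    [100, 0.1, -0.1, 1.1, 0, 0, 0],
    [50, 0.1, -0.1, 1.1, 0, 0, 0],
    [50, 0.1, -0.1, 1.1, 0, 0, 0],
    [50, 0.1, -0.1, 1.1, 0, 0, 0],
    [50, 0.1, -0.1, 1.1, 0, 0, 0],
    [50, 0.1, -0.1, 1.1, 0, 0, 0],
    [50, 0.1, -0.1, 1.1, 0, 0, 0]
  ]
}}

```text
clock: 26.98
tool_pos: [0.4311, 0.1635, 0.001]
eef_rot: [0.465, -3.106, 0.001]
force: [0.4, -0.2, 0.2]
width: 0.0577
gripper_force: 30.0
```

Request:
{"fn": "servo_tool", "kwargs": {
  "deltas": [
    [50, 0, 0, -0.5, 0, 0, 0],
    [50, 0, 0, -2, 0, 0, 0],
    [50, 0, 0, -5, 0, 0, 0],
    [50, 0, 0, -9, 0, 0, 0],
    [50, 0, 0, -13, 0, 0, 0],
    [50, 0, 0, -17, 0, 0, 0],
    [50, 0, 0, -21, 0, 0, 0],
    [50, 0, 0, -24, 0, 0, 0],
    [50, 0, 0, -24, 0, 0, 0],
    [50, 0, 0, -24, 0, 0, 0]
  ]
}}

```text
clock: 27.82
tool_pos: [0.4318, 0.1641, 0.2431]
eef_rot: [-0.465, 3.105, 0.004]
force: [0.5, -0.5, -1.5]
width: 0.0577
gripper_force: 30.0
```

```bash
python3 -c "
from bench import robot
from h import *
v=[.5964,-.0774,1.8456];s=robot.state()
print(cmd(s,magpts(v,[[.000,.0018,.13]])[0],inmag(v[2])),s['width'])"
```

```text
(array([ -8.36, -33.41,   2.48]), array([-19.34, -19.57, -87.17])) 0.05765009411037488
```

Request:
{"fn": "servo_tool", "kwargs": {
  "deltas": [
    [50, -8.4, -33.4, 2.5, -19.3, -19.6, -87.2],
    [50, -8.4, -33.4, 2.5, -19.3, -19.6, -87.2],
    [50, -8.4, -33.4, 2.5, -19.3, -19.6, -87.2],
    [50, -8.4, -33.4, 2.5, -19.3, -19.6, -87.2],
    [50, -8.4, -33.4, 2.5, -19.3, -19.6, -87.2],
    [50, -8.4, -33.4, 2.5, -19.3, -19.6, -87.2],
    [50, -8.4, -33.4, 2.5, -19.3, -19.6, -87.2],
    [50, -8.4, -33.4, 2.5, -19.3, -19.6, -87.2],
    [50, -8.4, -33.4, 2.5, -19.3, -19.6, -87.2],
    [50, -8.4, -33.4, 2.5, -19.3, -19.6, -87.2],
    [50, -8.4, -33.4, 2.5, -19.3, -19.6, -87.2],
    [50, -8.4, -33.4, 2.5, -19.3, -19.6, -87.2]
  ]
}}

```text
clock: 28.82
tool_pos: [0.6099, -0.1355, 0.2122]
eef_rot: [-1.943, 2.173, 0.411]
force: [-0.5, 1.3, -1.4]
width: 0.0575
gripper_force: 30.0
```

Request:
{"fn": "servo_tool", "kwargs": {
  "deltas": [
    [50, 0, 0, 0, 0, 0, 0],
    [50, 0, 0, 0, 0, 0, 0]
  ]
}}

```text
clock: 28.98
tool_pos: [0.6087, -0.1318, 0.2133]
eef_rot: [-1.936, 2.181, 0.41]
force: [0.2, 0.2, -0.5]
width: 0.0573
gripper_force: 30.0
```

```bash
python3 -c "
from bench import robot
from h import *
v=[.5964,-.0774,1.8456];s=robot.state();rep(s,v)
print(cmd(s,magpts(v,[[.000,.0018,.13]])[0],inmag(v[2])))"
```

```text
t 28.98 TCP in mag mm [ -2.6   2.9 126.3] rot err [ 4.2   5.01 21.83] F(mag) [-0.1 -0.2 -0.5] w 57.3
(array([-0.26, -0.04, -0.39]), array([ -4.2 ,  -5.01, -21.83]))
```

Request:
{"fn": "servo_tool", "kwargs": {
  "deltas": [
    [50, -0.25, 0, -0.4, -4.2, -5.0, -21.8],
    [50, -0.25, 0, -0.4, -4.2, -5.0, -21.8],
    [50, -0.25, 0, -0.4, -4.2, -5.0, -21.8],
    [50, -0.25, 0, -0.4, -4.2, -5.0, -21.8],
    [50, -0.25, 0, -0.4, -4.2, -5.0, -21.8],
    [50, -0.25, 0, -0.4, -4.2, -5.0, -21.8],
    [50, -0.25, 0, -0.4, -4.2, -5.0, -21.8]
  ]
}}

```text
clock: 29.57
tool_pos: [0.6096, -0.1294, 0.2209]
eef_rot: [-2.263, 1.709, 0.495]
force: [-0.7, 1.2, -0.3]
width: 0.0575
gripper_force: 30.0
```

```bash
python3 w.py
```

```text
t 29.57 TCP in mag mm [  2.5   1.4 132.2] rot err [ 0.14  0.16 -0.17] F(mag) [ 1.1  0.3 -0.8] w 57.5
0.73 [243.  44. 401. 294.] roll in tool xy mm [7.43532950e+01 3.07384946e-02] [-1.09227901  0.09980324  1.09291606]
0.66 [276. 196. 366. 244.] roll in tool xy mm [14.50356143 -0.12908421] [-28.52268531   3.36064809  28.53291016]
```

Request:
{"fn": "servo_tool", "kwargs": {
  "deltas": [
    [50, 0.2, 0, 1.0, 0, 0, 0],
    [50, 0.2, 0, 2.5, 0, 0, 0],
    [50, 0.2, 0, 4.0, 0, 0, 0],
    [50, 0.2, 0, 5.0, 0, 0, 0],
    [50, 0.2, 0, 5.7, 0, 0, 0],
    [50, 0.2, 0, 6.0, 0, 0, 0],
    [50, 0.2, 0, 6.0, 0, 0, 0],
    [50, 0.2, 0, 6.0, 0, 0, 0]
  ]
}}

```text
clock: 30.33
tool_pos: [0.6039, -0.1077, 0.1655]
eef_rot: [-2.265, 1.705, 0.495]
force: [-0.1, -0.2, 0.3]
width: 0.0575
gripper_force: 30.0
```

```bash
python3 r.py
```

```text
t 30.33 TCP in mag mm [-0.6  1.  72.6] rot err [ 0.14  0.13 -0.34] F(mag) [0.  0.2 0.4] w 57.5
```

Correct x by +0.8 mm, y by +0.8 mm and go to about 51.

Request:
{"fn": "servo_tool", "kwargs": {
  "deltas": [
    [50, -0.08, 0.08, 0.0, 0, 0, 0],
    [50, -0.08, 0.08, 0.3, 0, 0, 0],
    [50, -0.08, 0.08, 0.6, 0, 0, 0],
    [50, -0.08, 0.08, 0.9, 0, 0, 0],
    [50, -0.08, 0.08, 1.2, 0, 0, 0],
    [50, -0.08, 0.08, 1.5, 0, 0, 0],
    [50, -0.08, 0.08, 1.8, 0, 0, 0],
    [50, -0.08, 0.08, 2.1, 0, 0, 0],
    [50, -0.08, 0.08, 2.1, 0, 0, 0],
    [50, -0.08, 0.08, 2.1, 0, 0, 0]
  ]
}}

```text
clock: 31.17
tool_pos: [0.6002, -0.0985, 0.1463]
eef_rot: [-2.265, 1.705, 0.497]
force: [-0.2, 1.2, -0.0]
width: 0.0574
gripper_force: 30.0
```

```bash
python3 r.py
```

```text
t 31.17 TCP in mag mm [ 0.2  2.1 50.9] rot err [ 0.09  0.09 -0.33] F(mag) [ 1.1 -0.1 -0.5] w 57.4
```

Request:
{"fn": "servo_tool", "kwargs": {
  "deltas": [
    [50, 0, 0, 0.05, 0, 0, 0],
    [50, 0, 0, 0.1, 0, 0, 0],
    [50, 0, 0, 0.15, 0, 0, 0],
    [50, 0, 0, 0.2, 0, 0, 0],
    [50, 0, 0, 0.25, 0, 0, 0],
    [50, 0, 0, 0.3, 0, 0, 0],
    [50, 0, 0, 0.35, 0, 0, 0],
    [50, 0, 0, 0.4, 0, 0, 0],
    [50, 0, 0, 0.45, 0, 0, 0],
    [50, 0, 0, 0.45, 0, 0, 0]
  ]
}}

```text
clock: 32.0
tool_pos: [0.5997, -0.0967, 0.1423]
eef_rot: [-2.265, 1.705, 0.496]
force: [0.6, -0.0, -0.5]
width: 0.058
gripper_force: 30.0
```

Request:
{"fn": "servo_tool", "kwargs": {
  "deltas": [
    [50, 0, 0, 0.05, 0, 0, 0],
    [50, 0, 0, 0.1, 0, 0, 0],
    [50, 0, 0, 0.1, 0, 0, 0]
  ]
}}

```text
clock: 32.25
tool_pos: [0.5996, -0.0963, 0.1414]
eef_rot: [-2.265, 1.705, 0.496]
force: [1.0, 0.4, 0.4]
width: 0.0575
gripper_force: 30.0
```

```bash
python3 r.py
```

```text
t 32.25 TCP in mag mm [ 0.2  2.  45.5] rot err [ 0.11  0.09 -0.33] F(mag) [ 0.2 -1.   0.3] w 57.5
```

Request:
{"fn": "servo_tool", "kwargs": {
  "deltas": [
    [50, 0, 0, 0.05, 0, 0, 0],
    [50, 0, 0, 0.1, 0, 0, 0],
    [50, 0, 0, 0.1, 0, 0, 0]
  ]
}}

```text
clock: 32.5
tool_pos: [0.5995, -0.0959, 0.1404]
eef_rot: [-2.265, 1.705, 0.496]
force: [-0.3, -0.2, -0.5]
width: 0.0577
gripper_force: 30.0
```

```bash
python3 r.py
```

```text
t 32.5 TCP in mag mm [ 0.2  2.  44.5] rot err [ 0.11  0.09 -0.32] F(mag) [-0.3  0.3 -0.5] w 57.7
```

Request:
{"fn": "servo_tool", "kwargs": {
  "deltas": [
    [50, 0, 0, 0.05, 0, 0, 0],
    [50, 0, 0, 0.1, 0, 0, 0],
    [50, 0, 0, 0.1, 0, 0, 0]
  ]
}}

```text
clock: 32.75
tool_pos: [0.5996, -0.0956, 0.1398]
eef_rot: [-2.265, 1.705, 0.496]
force: [-0.1, -0.8, 0.8]
width: 0.058
gripper_force: 30.0
```

```bash
python3 r.py
```

```text
t 32.75 TCP in mag mm [ 0.2  1.9 43.9] rot err [ 0.13  0.12 -0.34] F(mag) [-0.4  0.3  1. ] w 58.0
```

Request:
{"fn": "servo_tool", "kwargs": {
  "deltas": [
    [50, 0, 0, 0.05, 0, 0, 0],
    [50, 0, 0, 0.05, 0, 0, 0],
    [50, 0, 0, 0.05, 0, 0, 0]
  ]
}}

```text
clock: 33.0
tool_pos: [0.5996, -0.0956, 0.1397]
eef_rot: [-2.265, 1.705, 0.495]
force: [-0.6, -2.5, 5.4]
width: 0.0576
gripper_force: 30.0
```

```bash
python3 r.py
```

```text
t 33.0 TCP in mag mm [ 0.2  1.8 43.8] rot err [ 0.15  0.13 -0.35] F(mag) [0.3 1.3 5.8] w 57.6
```

Landed (5.8 N). Release and withdraw.

Request:
{"fn": "servo_tool", "kwargs": {
  "deltas": [
    [50, 0, 0, -0.05, 0, 0, 0],
    [67, 0, 0, -0.05, 0, 0, 0],
    [73, 0, 0, -0.05, 0, 0, 0],
    [80, 0, 0, -0.05, 0, 0, 0],
    [85, 0, 0, -0.05, 0, 0, 0],
    [85, 0, 0, -0.05, 0, 0, 0]
  ]
}}

```text
clock: 33.5
tool_pos: [0.5993, -0.0952, 0.1393]
eef_rot: [-2.265, 1.705, 0.497]
force: [-0.0, 0.8, -0.4]
width: 0.0734
gripper_force: 0.0
```

Request:
{"fn": "servo_tool", "kwargs": {
  "deltas": [
    [85, 0, 0, -0.5, 0, 0, 0],
    [85, 0, 0, -1.5, 0, 0, 0],
    [85, 0, 0, -3.5, 0, 0, 0],
    [85, 0, 0, -6, 0, 0, 0],
    [85, 0, 0, -9, 0, 0, 0],
    [85, 0, 0, -10, 0, 0, 0],
    [85, 0, 0, -10, 0, 0, 0],
    [85, 0, 0, -10, 0, 0, 0]
  ]
}}

```text
clock: 34.17
tool_pos: [0.611, -0.1365, 0.2313]
eef_rot: [-2.264, 1.705, 0.494]
force: [0.0, 0.3, 0.1]
width: 0.0745
gripper_force: 0.0
```

```bash
python3 r.py; python3 - <<'E'
from bench import robot
from h import *
np.set_printoptions(precision=1,suppress=True)
# green rim of the top roll in the wrist picture vs model (top face at TCP-landing height + 17 mm)
v=[.5964,-.0774,1.8456];s=robot.state();p=robot.get_image("wrist");cam=ext(p,s)
hsv=cv2.cvtColor(p["img"],cv2.COLOR_RGB2HSV);m=cv2.inRange(hsv,(65,120,40),(90,255,255))
n,l,st,c=cv2.connectedComponentsWithStats(m);print([r.tolist() for r in st[1:] if r[4]>50])
a=np.linspace(0,2*np.pi,60)
u=proj(p,magpts(v,np.c_[.0014+.03*np.cos(a),.002+.03*np.sin(a),0*a+.0435-.0014+.017]),cam)
print("expected top rim",u.min(0),u.max(0))
E
```

```text
t 34.17 TCP in mag mm [  0.3   2.  144.8] rot err [ 0.22  0.14 -0.33] F(mag) [ 0.3 -0.1  0. ] w 74.5
[[279, 195, 85, 85, 1154]]
expected top rim [278.4 198.3] [364.3 280.5]
```

```bash
python3 -c "
from bench import robot
print(robot.hand_in())"
```

```text
the job is handed in; nothing more can be done
None
```

The solder spool and then both tape rolls were lowered until each was felt landing, let go flat in the magazine in that order, and the job was handed in at about 34 s; no verdict came back.

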